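Pull a hemmed-in core sample for weighing and leave a spacer in its place

TASK

The short round stone puck in the core box is hemmed in by two tall pieces: stand both tall pieces on the black rubber mat, then set the puck flat in the middle of the scale's pan. Lay the pine spacer block flat in the puck's old place and stand each tall piece back upright exactly where it came from. Tip none of the stones over, and leave the jar and the spray bottle where they are.

Things in the scene. Friction and masses are not known exactly. Their poses are not given: they have to be found in the camera images.
- block: Tall square stone piece, 52 x 52 mm, 90 mm tall, about 0.6 kg, with a 24 mm round hole in its top (30 mm deep). Stands upright in the box's open lane at one side of the puck (near or far end, varies). Origin: centre of its underside, z up its height; at the start its x runs along the lane.
- column: Tall round stone core, 52 mm diameter, 90 mm tall, about 0.5 kg, plain top. Stands upright in the same lane on the other side of the puck. Origin: centre of its underside, z up its height.
- puck: Short round stone piece, 52 mm diameter, 30 mm tall, about 0.17 kg, the sample. Lies flat in the lane between the two tall pieces, about 10 mm from each, its top 15 mm below the lane's wall tops. Origin: centre of its underside, z up.
- spacer: Pine spacer block, 50 x 50 x 30 mm (30 tall as it lies), about 0.05 kg, lying flat on the table to the left or right of the box (varies). Origin: centre of its underside, z up, x and y along its sides.
- box: Open cardboard core box, fixed, 460 mm long (x, away from the robot) and 142 wide (y), with two lanes 62 mm wide inside, walls 6 mm thick with tops 50 mm and floor 5 mm above the table. The task's lane is the one on +y. Low stones (tops at most 40 mm above the table) are fixed in the other lane and in this lane's ends, 108 mm and more from the gap's centre. Origin: centre of its underside.
- gap (a point): Middle of the puck's place, on the floor of the core box's lane, 5 mm above the table: the spacer's target. The tall pieces' places lie about 62 mm before and behind it. Its x runs along the lane, away from the robot, y across the lane, z up.
- mat: Black rubber mat, fixed flat on the table, 220 (x) x 130 (y) x 6 mm: the side area, big enough for both tall pieces, one behind the other along x. It lies left or right of the box. Origin: centre of its underside; top at 6 mm.
- pan (a point): Centre of the top of the scale's square steel pan (140 x 140 mm, level, flat, 40 mm above the table), on a fixed white scale with a lower display on its -x side; on the side of the box where the mat is not. z up, x and y along the pan's sides.
- jar: Closed amber jar, 48 mm diameter, 75 mm tall, standing on the table on the side of the box where the spacer is not. Not to be moved. Origin: centre of its underside.
- sprayer: White spray bottle with a blue head, 68 mm diameter, 178 mm tall, standing to the left, beyond the mat or scale. Not to be moved. Origin: centre of its underside.
Mind the look-alikes: they are no part of the job. What is shaped like the block but blue, green or turquoise is not meant.

How it is judged:
On the way, in this order (a step that is already met when the one before it is completed fails the run):
1. Both tall pieces stand upright and released on the rubber mat (x of block in the frame of mat between -0.09 and 0.09 m and y of block in the frame of mat between -0.05 and 0.05 m and z of block in the frame of mat between 0 and 0.012 m and angle between each of block, column's own z axis and vertical below 0.1 rad and linear speed of each of block, column below 0.02 m/s and angular speed of each of block, column below 0.2 rad/s and contact force between the fingers and block below 0.1 N and x of column in the frame of mat between -0.09 and 0.09 m and y of column in the frame of mat between -0.05 and 0.05 m and z of column in the frame of mat between 0 and 0.012 m and contact force between the fingers and column below 0.1 N), for 0.2 s.
2. The puck lies flat and released in the middle of the scale's pan (horizontal distance between puck and pan below 0.015 m and z of puck in the frame of pan between -0.006 and 0.006 m and angle between puck's own z axis and vertical below 0.1 rad and linear speed of puck below 0.02 m/s and angular speed of puck below 0.2 rad/s and contact force between the fingers and puck below 0.1 N), for 0.2 s.
At the end, for the whole second after the job is handed in: The puck lies flat on the pan within 15 mm of its centre; the spacer lies flat on the lane's floor within 12 mm of the middle of the puck's old place; the block and the column each stand upright within 12 mm of where they started; all are released and at rest (all of step 2 and horizontal distance between spacer and gap below 0.012 m and z of spacer in the frame of gap between -0.006 and 0.006 m and angle between each of spacer, block, column's own z axis and vertical below 0.1 rad and linear speed of each of spacer, block, column below 0.02 m/s and angular speed of each of spacer, block, column below 0.2 rad/s and contact force between the fingers and spacer below 0.1 N and distance of each of block, column from where it was at the start of the episode below 0.012 m and contact force between the fingers and block below 0.1 N and contact force between the fingers and column below 0.1 N); the robot touches nothing.
It fails at once if The jar or spray bottle is moved by more than 25 mm (distance of any of jar, sprayer from where it was at the start of the episode above 0.025 m).
It fails at once if A stone piece is tipped over (angle between any of block, column, puck's own z axis and vertical above 0.6 rad).
It also fails if it takes over 136 s, if anything falls off the work surface, if the arm or the gripper's body presses on something with over 40 N, if the wrist force passes 120 N, or if a joint passes its speed limit or range.

ROBOT

A 7-joint arm with a two-finger parallel gripper is mounted at the origin on the work surface. World frame = base frame: x ahead of the robot, y to its left, z up, the work surface at z = 0. Lengths are in m, angles in rad, forces in N, time in s.
With the tool pointing down it reaches from about 0.4 to 0.85 m from the base axis. Payload 4.5 kg.
Tool frame: the origin (TCP) lies midway between the tips of the shut fingers; the grasp point (between the pads) lies r.grip_point_offset behind it (r.grip_point_offset is the distance from the TCP to the grasp point, in m); z points along the fingers, y is the line along which they close (so a half turn about z gives the same grasp; the last joint's range is limited). The gripper opens to 88 mm and grips with 3 to 60 N. Pads are 18 mm wide; open, the fingers measure 123 mm over their backs; the gripper's body (75 mm by 187 mm) begins 45 mm behind the grasp point.
Start: joints at [1.145, 0.689, -0.195, 1.565, 0.157, 0.902, -0.215], TCP at [0.277, -0.56, 0.239] pointing down, gripper open.
Joint ranges: [-3.01, 3.01], [-0.46, 2.08], [-1.47, 1.51], [0.13, 2.56], [-1, 4.14], [0.04, 2.09], [-2.66, 2.66]. Speed limits (rad/s): [2.57, 2.57, 3.14, 3.14, 3.14, 3.14, 3.14].

INTERFACE

Orientations are given as a unit quaternion [x, y, z, w].
In Python, from plant import r gives the robot as it stands.
- The arm moves only by the shell command python3 -m jog 'ROWS' [FORCE]. ROWS is JSON, a list of rows, each an object of numbers: "wx", "wy", "wz": the turn, a rotation vector about the world's x, y, z as a fraction of full scale; "dx", "dy", "dz": the shift along the world's x, y, z as a fraction of full scale; "hand": the closure, from 0 (fully open) to 1 (shut). In form: [{"wx": .., "wy": .., "wz": .., "dx": .., "dy": .., "dz": .., "hand": ..}, ...]. A call has 1 to 5 rows; each row shifts and turns the commanded pose from where the row before left it; what a row does not reach is not made up. Full scale, the value 1, is 0.25 m for a shift and 2 rad for a turn. A row lasts 1/12 s, in which the tool goes at most 41.7 mm and 7.16 degrees, less where a joint would pass 70% of its speed; a pose out of reach is approached as far as the arm can. A call with a number of a shift or a turn outside -1 to 1 is refused whole. A call with a gripper value outside its range is refused whole. The fingers move at their own pace and stop on an object; FORCE is the grip in N (left out, the last holds). Time passes only in rows, so rows that do not move let the fingers close. It gives the time, the measured TCP pose, the force, the opening and the grip force at its end, in the units of the state.
- r.get_state(): the state, without advancing time (a new reading comes with each control period).
- r.snapshot(name): name is "scene" or "top" or "wrist"; returns the picture (420x560x3 uint8, red, green, blue); there is no depth.
- r.camera_info(name): a dict with "mtx" (3x3 intrinsics, pixels), "R" (3x3) and "t" (3): a world point X has camera coordinates R X + t. Camera axes: x right, y down, z forward; pixel columns grow to the right and rows downward; lengths in m; the calibration is good to about 2 mm. A picture is of the moment at which its call begins: read the wrist's pose just before it. camera_info takes no time and is no camera call; for the wrist camera it gives the pose at the moment of the call.
- r.finish_job(): hands the job in; it is judged then, once.
Trained networks look in the newest picture that a camera, given by its name, has taken for a name from the list of things; names that differ only in an ending like _2 or _b are one class to them, and where a whole thing is asked for, a point or a joint stands for the part that bears it (a point fixed in the world has none). Each returns a list of dicts, best first, with "p" (0 to 1); they miss things now and then, are a little off and sometimes report something else, mostly with a low value. They report only what shows in the picture. A call takes as long as a camera call. They do not tell look-alikes from the thing itself.
- r.search_frame(camera, query): "bbox" ([left, top, right, bottom] in pixels, round what is visible of it).
- r.masks_of(camera, query): "region" (420x560 bool, what is visible of it) and "bbox" ([left, top, right, bottom] in pixels, round what is visible of it).
The state is a dict: "clock": time; "q": joint angles; "qd": joint speeds; "joint_torque": joint torques, N m; "tool_pos": TCP position; "eef_rot": TCP orientation; "contact_force": force on the tool from outside, world axes, zero at the start; "moment": the same for the moment, N m; "opening": opening from 0.0 (shut) to 1.0 (fully open); "finger_force": force on a finger pad.
Only numpy, scipy, OpenCV 4.12 (cv2) and the standard library are available. Lean on these libraries where they do the work, as an engineer would, in place of code of your own. Each camera call takes 0.05 s, during which the arm holds its last target. There are 200 camera calls.

## Working session

There is one attempt and no reset: what is moved stays moved. The work goes in short steps, Python scripts to look and compute and a shell command to move; the robot and the scene stay as the last step left them, time stands still between calls to the robot, and variables do not carry over. Pictures are saved under pics/ and viewed, at most 18 in all, crops included, and the job is handed in when it is done.

```bash
mkdir -p pics; ls; python3 - <<'E'
from plant import r
import cv2
s=r.get_state(); print({k:s[k] for k in('clock','tool_pos','eef_rot','opening')}, r.grip_point_offset)
for n in('top','scene'):
    im=r.snapshot(n); cv2.imwrite(f'pics/{n}0.png',im[...,::-1])
    c=r.camera_info(n); print(n,c)
    for q in('block','column','puck','spacer','box','mat','pan','jar','sprayer'):
        print(q,[(round(float(d['p']),2),[int(v) for v in d['bbox']]) for d in r.search_frame(n,q)][:4])
E
```

```text
pics
{'clock': 0.0, 'tool_pos': array([ 0.27704135, -0.55956366,  0.23793394]), 'eef_rot': array([ 9.73683292e-01,  2.27903637e-01, -2.54692047e-04, -8.44933199e-04]), 'opening': 1.0026404816710626} 0.0187
top {'mtx': array([[437.88558568,   0.        , 276.75396362],
       [  0.        , 437.88558568, 209.48966048],
       [  0.        ,   0.        ,   1.        ]]), 'R': array([[ 0.0031592 , -0.99999442, -0.00108393],
       [-0.98661955, -0.00294025, -0.16301296],
       [ 0.16300886,  0.00158441, -0.98662333]]), 't': array([0.09507516, 0.614089  , 0.93794533])}
block [(0.8, [174, 128, 214, 168]), (0.74, [104, 263, 149, 293]), (0.73, [297, 245, 324, 271]), (0.7, [164, 178, 200, 209])]
column [(0.55, [290, 187, 317, 216]), (0.16, [105, 172, 152, 214])]
puck [(0.89, [291, 219, 316, 245])]
spacer [(0.68, [218, 178, 247, 208]), (0.44, [397, 242, 472, 344])]
box [(0.95, [278, 117, 364, 324])]
mat [(0.56, [172, 230, 243, 334])]
pan [(0.98, [394, 243, 471, 346])]
jar [(0.97, [394, 176, 420, 201]), (0.58, [291, 185, 317, 215]), (0.39, [173, 234, 242, 336])]
sprayer [(0.9, [107, 173, 150
[... 186 characters left out ...]
ay([[-0.81651448,  0.57677203,  0.02526104],
       [ 0.29706696,  0.45725964, -0.83825106],
       [-0.49503062, -0.67693992, -0.54469903]]), 't': array([ 0.45192211, -0.15411101,  1.47062727])}
block [(0.9, [280, 182, 313, 216]), (0.74, [414, 262, 459, 314]), (0.73, [313, 267, 346, 322]), (0.64, [260, 275, 296, 336])]
column [(0.93, [245, 199, 268, 235])]
puck [(0.68, [266, 212, 290, 228])]
spacer [(0.68, [279, 257, 308, 286]), (0.5, [172, 170, 347, 277])]
box [(0.66, [172, 170, 347, 275]), (0.4, [246, 200, 270, 233]), (0.21, [270, 213, 287, 226])]
mat [(0.57, [330, 228, 425, 288])]
pan [(0.64, [222, 146, 300, 188])]
jar [(0.94, [193, 171, 210, 204])]
sprayer [(0.88, [346, 253, 404, 353])]
```

View pics/top0.png

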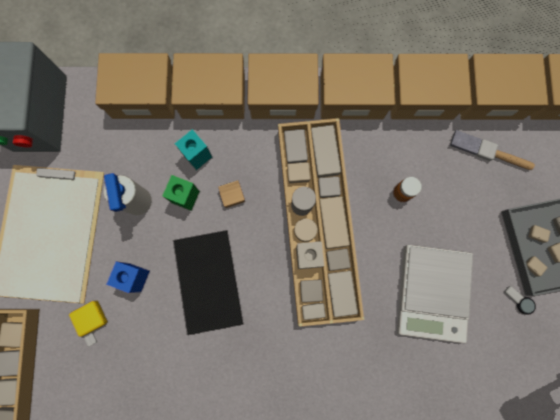

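View pics/scene0.png

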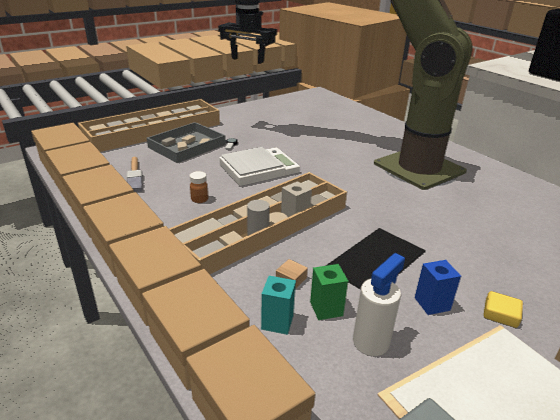

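The top view shows the block at (312,254), puck at (305,230) and column at (303,200) in the +y lane. The spacer is at (231,194), the mat at (208,282), the pan at (436,280), the jar at (407,188) and the sprayer at (122,195). The blue, green and turquoise look-alikes sit at (127,277), (181,192) and (193,150).

```bash
cat > h.py <<'E'
import numpy as np, cv2
from scipy.optimize import minimize
from scipy.spatial.transform import Rotation as Rot
from plant import r
def proj(c,P):
    p=(np.asarray(P)@c['R'].T+c['t'])@c['mtx'].T; return p[:,:2]/p[:,2:]
def ground(c,uv,z):
    d=c['R'].T@np.linalg.inv(c['mtx'])@np.array([*uv,1.]); o=-c['R'].T@c['t']; return o+d*(z-o[2])/d[2]
def verts(lx,ly,z0,z1,rnd=False):
    if rnd: a=np.linspace(0,2*np.pi,40,endpoint=False); b=np.c_[np.cos(a)*lx/2,np.sin(a)*lx/2]
    else: b=np.array([[1,1],[1,-1],[-1,-1],[-1,1]])*[lx/2,ly/2]
    return np.vstack([np.c_[b,np.full(len(b),z)] for z in(z0,z1)])
def fit(c,mask,V,yaw0=0.,rnd=False):
    """pose (x,y,yaw) of a shape whose silhouette best fits the mask; soft IoU on a 4x grid"""
    ys,xs=np.nonzero(mask); x0,y0,x1,y1=max(xs.min()-15,0),max(ys.min()-15,0),xs.max()+16,ys.max()+16
    S=4; m=cv2.resize(mask[y0:y1,x0:x1].astype(np.float32),None,fx=S,fy=S,interpolation=cv2.INTER_LINEAR)
    def cost(p):
        a=p[2] if not rnd else 0.
        R=np.array([[np.cos(a),-np.sin(a)],[np.sin(a),np.cos(a)]])
        W=np.c_[V[:,:2]@R.T+p[:2],V[:,2]]
        uv=((proj(c,W)-[x0,y0]+.5)*S-.5)
        im=np.zeros_like(m); cv2.fillConvexPoly(im,np.round(cv2.convexHull(uv.astype(np.float32))*16).astype(np.int32),1.,cv2.LINE_8,4)
        return 1-np.minimum(im,m).sum()/np.maximum(im,m).sum()
    g=ground(c,(xs.mean(),ys.mean()),V[:,2].max())
    best=None
    for y in ([yaw0] if rnd else yaw0+np.array([-.4,-.15,.15,.4])):
        s=np.array([[g[0],g[1],y]]*4)+np.array([[0,0,0],[.01,0,0],[0,.01,0],[0,0,.1]])
        o=minimize(cost,s[0],method='Nelder-Mead',options=dict(initial_simplex=s,xatol=1e-4,fatol=1e-5))
        if best is None or o.fun<best.fun: best=o
    return best.x,1-best.fun
SH={'block':(verts(.052,.052,.05,.095),False),'column':(verts(.052,.052,.05,.095,True),True),
 'puck':(verts(.052,.052,.03,.035,True),True),'spacer':(verts(.05,.05,0,.03),False),'box':(verts(.46,.142,0,.05),False),
 'mat':(verts(.22,.13,0,.006),False),'pan':(verts(.14,.14,.035,.04),False),'jar':(verts(.048,.048,0,.075,True),True),'sprayer':(verts(.068,.068,0,.15,True),True)}
E
python3 - <<'E'
from h import *
r.snapshot('top'); c=r.camera_info('top')
for q,(V,rd) in SH.items():
    for d in r.masks_of('top',q)[:6]:
        if d['p']<.4: continue
        x,i=fit(c,d['region'],V,rnd=rd); print(q,round(float(d['p']),2),[int(v) for v in d['bbox']],x.round(4),round(i,3))
E
```

```text
block 0.73 [296, 244, 324, 269] [0.5108 0.0271 0.084 ] 0.932
block 0.73 [103, 263, 148, 291] [ 0.4629  0.419  -0.2784] 0.853
block 0.72 [174, 130, 210, 167] [0.7482 0.2861 0.6978] 0.852
block 0.64 [162, 178, 200, 211] [ 0.6492  0.313  -0.3685] 0.845
column 0.92 [290, 185, 315, 215] [0.6302 0.0406 0.0467] 0.91
puck 0.81 [294, 214, 317, 242] [0.5705 0.0327 0.0421] 0.937
puck 0.42 [170, 232, 240, 335] [0.3726 0.2637 0.2349] 0.088
spacer 0.82 [216, 180, 244, 208] [0.657  0.2054 0.3391] 0.923
box 0.74 [278, 116, 365, 325] [0.5946 0.0017 0.1003] 0.864
mat 0.73 [393, 177, 421, 202] [ 0.7124 -0.1341 -1.6158] 0.312
mat 0.43 [291, 183, 316, 215] [ 0.5678  0.0783 -0.0632] 0.328
pan 0.94 [395, 241, 470, 345] [ 0.4027 -0.2506 -0.1271] 0.655
jar 0.7 [394, 178, 422, 202] [ 0.6632 -0.1994  0.0248] 0.839
sprayer 0.7 [104, 169, 151, 215] [ 0.6407  0.4287 -0.2969] 0.849
sprayer 0.47 [393, 176, 423, 203] [ 0.6473 -0.1625 -0.0874] 0.382
```

```bash
A='{"dx":0.07,"dy":0.14,"dz":0.016}'
python3 -m jog '[{"dx":0.07,"dy":0.14,"dz":0.02,"wz":-0.061},{"dx":0.07,"dy":0.14,"dz":0.02,"wz":-0.061},{"dx":0.07,"dy":0.14,"dz":0.02,"wz":-0.061},{"dx":0.07,"dy":0.14,"dz":0.02},{"dx":0.07,"dy":0.14,"dz":0.02}]'
python3 -m jog '[{"dx":0.07,"dy":0.14,"dz":0.02},{"dx":0.07,"dy":0.14,"dz":0.02},{"dx":0.07,"dy":0.14,"dz":0.02},{"dx":0.07,"dy":0.14,"dz":0.02},{"dx":0.07,"dy":0.14,"dz":0.02}]'
python3 -m jog '[{"dx":0.07,"dy":0.14,"dz":0.02},{"dx":0.07,"dy":0.14,"dz":0.02},{"dx":0.06,"dy":0.14},{"dx":0.03,"dy":0.14},{"dx":0,"dy":0.1}]'
python3 -m jog '[{"dx":0},{"dx":0}]'
python3 - <<'E'
from h import *
s=r.get_state(); print(s['q'].round(2))
im=r.snapshot('wrist'); c=r.camera_info('wrist'); print((-c['R'].T@c['t']).round(3),c['R'].round(2),s['tool_pos'].round(4),c['mtx'][0,0]); cv2.imwrite('pics/w1.png',im[...,::-1])
t=r.snapshot('top'); c=r.camera_info('top')
m=(t.max(2)<45).astype(np.uint8); m[:220]=0; m[:,:160]=0; m[345:]=0; m[:,260:]=0
m=cv2.morphologyEx(m,cv2.MORPH_OPEN,np.ones((3,3)))
print('mat',m.sum(),fit(c,m>0,SH['mat'][0]))
cv2.imwrite('pics/t1.png',t[...,::-1])
E
```

```text
[ 1.14  0.69 -0.19  1.57  0.16  0.9  -0.22]
[ 0.347 -0.524  0.386] [[ 0.44 -0.9  -0.  ]
 [-0.85 -0.42  0.3 ]
 [-0.27 -0.13 -0.95]] [ 0.2774 -0.5601  0.2387] 377.4257497666155
mat 5103 (array([0.45448689, 0.25596202, 0.18454649]), np.float64(0.9206182956695557))invalid input
invalid input
invalid input
invalid input
```

View pics/w1.png

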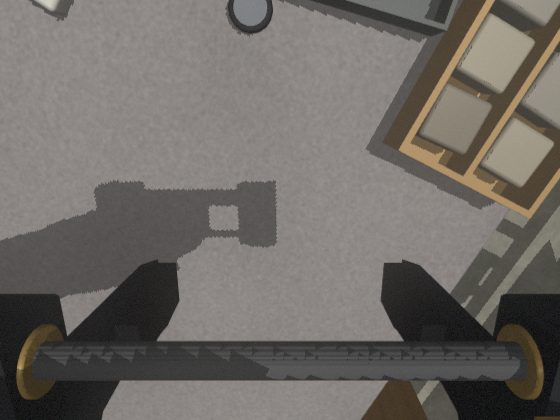

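The wrist camera shows bare table and another box at (470,110). The rows were refused because each one needs every key, so nothing has moved.

```bash
python3 -m jog '[{"wx":0,"wy":0,"wz":-0.061,"dx":0.07,"dy":0.14,"dz":0.02,"hand":0},{"wx":0,"wy":0,"wz":-0.061,"dx":0.07,"dy":0.14,"dz":0.02,"hand":0},{"wx":0,"wy":0,"wz":-0.061,"dx":0.07,"dy":0.14,"dz":0.02,"hand":0},{"wx":0,"wy":0,"wz":0,"dx":0.07,"dy":0.14,"dz":0.02,"hand":0},{"wx":0,"wy":0,"wz":0,"dx":0.07,"dy":0.14,"dz":0.02,"hand":0}]' && \
python3 -m jog '[{"wx":0,"wy":0,"wz":0,"dx":0.07,"dy":0.14,"dz":0.02,"hand":0},{"wx":0,"wy":0,"wz":0,"dx":0.07,"dy":0.14,"dz":0.02,"hand":0},{"wx":0,"wy":0,"wz":0,"dx":0.07,"dy":0.14,"dz":0.02,"hand":0},{"wx":0,"wy":0,"wz":0,"dx":0.07,"dy":0.14,"dz":0.02,"hand":0},{"wx":0,"wy":0,"wz":0,"dx":0.07,"dy":0.14,"dz":0.02,"hand":0}]' && \
python3 -m jog '[{"wx":0,"wy":0,"wz":0,"dx":0.0,"dy":0.14,"dz":0,"hand":0},{"wx":0,"wy":0,"wz":0,"dx":0,"dy":0.14,"dz":0,"hand":0},{"wx":0,"wy":0,"wz":0,"dx":0,"dy":0.14,"dz":0,"hand":0},{"wx":0,"wy":0,"wz":0,"dx":0,"dy":0.14,"dz":0,"hand":0},{"wx":0,"wy":0,"wz":0,"dx":0,"dy":0.14,"dz":0,"hand":0}]' && \
python3 -m jog '[{"wx":0,"wy":0,"wz":0,"dx":0,"dy":0.1,"dz":0,"hand":0},{"wx":0,"wy":0,"wz":0,"dx":0,"dy":0,"dz":0,"hand":0}]'
python3 - <<'E'
from h import *
s=r.get_state(); print(s['clock'],s['q'].round(2),Rot.from_quat(s['eef_rot']).as_matrix().round(3))
im=r.snapshot('wrist'); c=r.camera_info('wrist'); print((-c['R'].T@c['t']).round(3),s['tool_pos'].round(4)); cv2.imwrite('pics/w2.png',im[...,::-1])
for q in('block','column','puck','box'):
    V,rd=SH[q]
    for d in r.masks_of('wrist',q)[:3]:
        x,i=fit(c,d['region'],V,rnd=rd); print(q,round(float(d['p']),2),[int(v) for v in d['bbox']],x.round(4),round(i,3))
E
```

```text
clock: 2.02
tool_pos: [0.3655, -0.3834, 0.2641]
eef_rot: [0.999, 0.047, 0.0, 0.0]
contact_force: [0.4, 0.1, 0.3]
opening: 1.001
finger_force: 0.0
clock: 2.43
tool_pos: [0.453, -0.2083, 0.2892]
eef_rot: [0.999, 0.047, 0.0, 0.0]
contact_force: [1.8, 0.3, 0.5]
opening: 0.997
finger_force: 0.0
clock: 2.85
tool_pos: [0.4522, -0.0334, 0.289]
eef_rot: [0.999, 0.047, 0.0, 0.0]
contact_force: [0.4, 0.7, -0.3]
opening: 1.004
finger_force: 0.0
clock: 3.02
tool_pos: [0.4526, -0.0038, 0.289]
eef_rot: [0.999, 0.052, 0.001, -0.002]
contact_force: [0.2, 0.0, 0.2]
opening: 1.004
finger_force: 0.0
3.0167 [-0.02  0.39 -0.1   2.    0.05  0.75 -1.62] [[ 0.995  0.104  0.001]
 [ 0.104 -0.995  0.003]
 [ 0.001 -0.003 -1.   ]]
[0.53  0.003 0.436] [ 0.4526 -0.0038  0.289 ]
block 0.57 [227, 85, 283, 149] [0.5083 0.0237 0.0895] 0.977
puck 0.21 [215, 2, 369, 254] [ 0.5935 -0.0485 -0.5566] 0.086
box 0.86 [217, 0, 371, 254] [ 0.5063 -0.0093  0.0956] 0.77
```

View pics/w2.png

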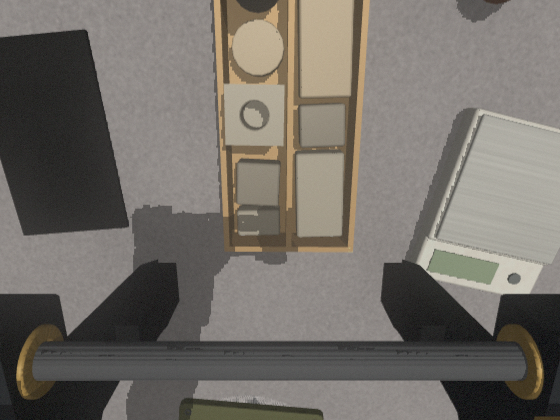

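The wrist view shows the block's top from (223,86) to (285,147), the puck at (258,48), mat corners at (86,30), (128,227) and (23,234), and the pan on the right.

```bash
python3 - <<'E'
from h import *
c=r.camera_info('wrist')
def G(n,L,z):
    P=np.array([ground(c,p,z)[:2] for p in L]); print(n,P.round(4).tolist(),'mean',P.mean(0).round(4)); return P
P=G('block top',[(223.5,86),(283.5,85),(285,145),(225,147)],.095); 
print(np.linalg.norm(np.diff(P,axis=0),axis=1).round(4),np.arctan2(*(P[0]-P[3])[::-1]),np.arctan2(*(P[1]-P[2])[::-1]))
G('puck',[(258,48)],.035)
for n,L in(('L',[(216,20),(225,240)]),('R',[(367,20),(353.5,245)]),('mid',[(291,20),(289,240)])):
    P=G(n,L,.05); print(np.arctan2(*(P[0]-P[1])[::-1]))
P=G('mat',[(86,30),(128,227),(23,234)],.006); print(np.linalg.norm(np.diff(P,axis=0),axis=1),np.arctan2(*(P[0]-P[1])[::-1]),'centre',(P[0]+P[2])/2)
P=G('pan',[(484,112),(437,236),(541,263)],.04);print(np.linalg.norm(np.diff(P,axis=0),axis=1),np.arctan2(*(P[0]-P[1])[::-1]))
im=r.snapshot('top'); 
x=im[225:355,380:490]; cv2.imwrite('pics/pan.png',cv2.resize(x[...,::-1],None,fx=5,fy=4.5,interpolation=cv2.INTER_CUBIC))
E
```

```text
block top [[0.5305, 0.0456], [0.5359, -0.0055], [0.4853, -0.0116], [0.4786, 0.0419]] mean [0.5076 0.0176]
[0.0514 0.051  0.0539] 0.07228824174099695 0.12045783179299197
puck [[0.569, 0.0221]] mean [0.569  0.0221]
L [[0.5878, 0.0616], [0.3703, 0.0429]] mean [0.4791 0.0522]
0.08565735735618239
R [[0.6005, -0.0773], [0.3772, -0.0984]] mean [ 0.4889 -0.0879]
0.09418021741149303
mid [[0.5941, -0.0074], [0.3767, -0.027]] mean [ 0.4854 -0.0172]
0.09002329342008407
mat [[0.5728, 0.2027], [0.3584, 0.1657], [0.3377, 0.293]] mean [0.423  0.2204]
[0.21759401 0.12904376] 0.1708935853215904 centre [0.45525093 0.24784513]
pan [[0.5296, -0.2111], [0.3926, -0.1926], [0.3707, -0.3188]] mean [ 0.4309 -0.2408]
[0.13823362 0.12805773] -0.1340204678383633
```

```bash
python3 - <<'E'
from h import *
for k in range(6):
    im=r.snapshot('wrist'); c=r.camera_info('wrist'); s=r.get_state()
    o=Rot.from_quat(s['eef_rot']).as_matrix()[:,2]
    print((-c['R'].T@c['t']).round(4),ground(c,(255,115),.095).round(4),s['tool_pos'].round(4),o.round(4))
    for d in r.masks_of('wrist','block')[:1]: print(d['bbox'],fit(c,d['region'],SH['block'][0]))
E
```

```text
[ 0.5296 -0.0025  0.4355] [0.5089 0.0172 0.095 ] [ 0.4524 -0.0115  0.2887] [-0.e+00 -6.e-04 -1.e+00]
[212.5, 85.8, 276.5, 145.0] (array([0.50813997, 0.0273804 , 0.0869528 ]), np.float64(0.9692737460136414))
[ 0.5296 -0.002   0.4355] [0.5088 0.0177 0.095 ] [ 0.4524 -0.0111  0.2887] [-1.e-04 -3.e-04 -1.e+00]
[216.9, 84.8, 273.5, 146.9] (array([0.50803113, 0.02770381, 0.06704918]), np.float64(0.9603102207183838))
[ 0.5296 -0.0015  0.4355] [0.5088 0.0182 0.095 ] [ 0.4524 -0.0107  0.2887] [-0.e+00 -2.e-04 -1.e+00]
[215.1, 83.1, 275.6, 144.9] (array([0.50821627, 0.02773202, 0.08942829]), np.float64(0.9777551293373108))
[ 0.5296 -0.0012  0.4355] [0.5088 0.0186 0.095 ] [ 0.4524 -0.0104  0.2887] [ 0.e+00 -1.e-04 -1.e+00]
[217.1, 82.5, 275.2, 144.3] (array([0.50833601, 0.02757595, 0.08909911]), np.float64(0.9759687185287476))
[ 0.5296 -0.001   0.4355] [0.5088 0.0188 0.095 ] [ 0.4524 -0.0102  0.2888] [ 0.e+00 -1.e-04 -1.e+00]
[215.5, 82.2, 277.1, 145.5] (array([0.50815139, 0.02718629, 0.09331019]), np.float64(0.9599104523658752))
[ 0.5296 -0.0009  0.4355] [0.5088 0.0189 0.095 ] [ 0.4524 -0.0101  0.2887] [ 0.e+00 -1.e-04 -1.e+00]
[217.0, 82.1, 277.8, 145.5] (array([0.50821783, 0.02750701, 0.08980323]), np.float64(0.9716135263442993))
```

View pics/pan.png

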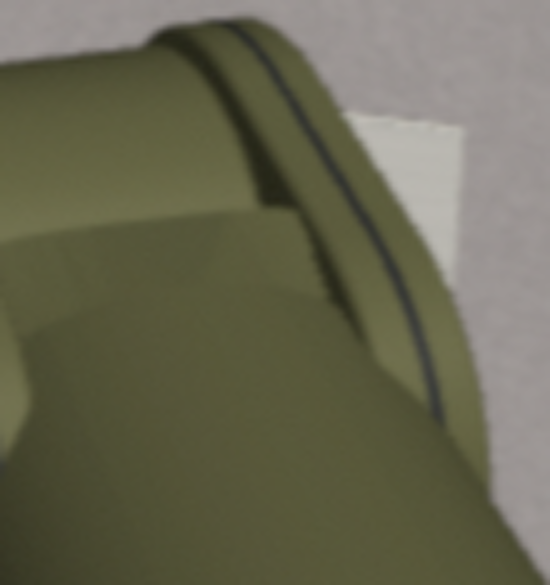

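The first wrist picture was taken while the arm was still swinging. Once settled, the wrist and top cameras agree: block (0.508, 0.0275), lane yaw about 0.092, puck near (0.570, 0.033), column (0.631, 0.039), mat (0.455, 0.256). I'll grasp the block next.

```bash
python3 -m jog '[{"wx":0,"wy":0,"wz":0,"dx":0.112,"dy":0.074,"dz":-0.05,"hand":0},{"wx":0,"wy":0,"wz":0,"dx":0.112,"dy":0.074,"dz":-0.1,"hand":0},{"wx":0,"wy":0,"wz":0,"dx":0,"dy":0,"dz":-0.12,"hand":0},{"wx":0,"wy":0,"wz":0,"dx":0,"dy":0,"dz":-0.12,"hand":0},{"wx":0,"wy":0,"wz":0,"dx":0,"dy":0,"dz":0,"hand":0}]' && python3 -m jog '[{"wx":0,"wy":0,"wz":0,"dx":0,"dy":0,"dz":-0.1,"hand":0},{"wx":0,"wy":0,"wz":0,"dx":0,"dy":0,"dz":-0.05,"hand":0},{"wx":0,"wy":0,"wz":0,"dx":0,"dy":0,"dz":0,"hand":0},{"wx":0,"wy":0,"wz":0,"dx":0,"dy":0,"dz":0,"hand":0},{"wx":0,"wy":0,"wz":0,"dx":0,"dy":0,"dz":0,"hand":0}]'
python3 - <<'E'
from h import *
im=r.snapshot('wrist'); s=r.get_state(); print(s['clock'],s['tool_pos'].round(4)); cv2.imwrite('pics/w3.png',im[...,::-1])
E
```

```text
clock: 4.33
tool_pos: [0.5051, 0.027, 0.1869]
eef_rot: [0.999, 0.048, -0.005, 0.0]
contact_force: [-0.6, 0.1, 0.2]
opening: 1.002
finger_force: 0.0
clock: 4.75
tool_pos: [0.5092, 0.0268, 0.1554]
eef_rot: [0.999, 0.047, 0.001, -0.0]
contact_force: [0.2, -0.7, 0.6]
opening: 1.003
finger_force: 0.0
4.8 [0.5093 0.0268 0.1554]
```

View pics/w3.png

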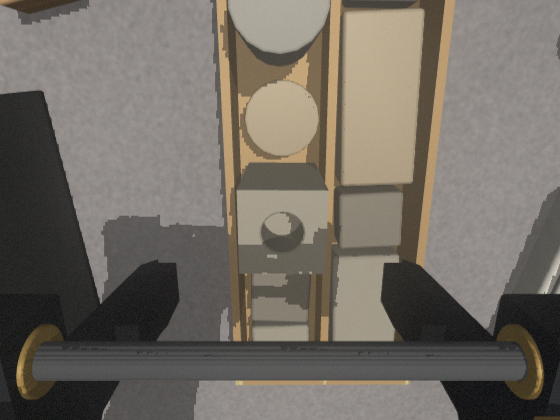

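The view is sharp: the block's top spans (237,190) to (326,272), the puck is centred at (282,118), and the column's top has its near edge at row 51. I'll work out positions from these.

```bash
python3 - <<'E'
from h import *
c=r.camera_info('wrist'); g=lambda p,z:ground(c,p,z)[:2].round(4)
print('block',np.mean([g(p,.095) for p in[(237,190),(326,190),(325,272),(237,272)]],0), g((281.5,230.5),.095))
print('puck',g((282.5,118.5),.035),'edges',g((246,118),.035),g((319,118),.035),g((282,157),.035),g((282,81),.035))
print('column near edge',g((280,51),.095),'sides',g((229,5),.095),g((330,5),.095))
for a,b in(((218,20),(232,370)),((333,20),(325,370)),((447,20),(416,300))): print((g(a,.05)-g(b,.05)), g(a,.05))
print(r.get_state()['tool_pos'],r.get_state()['opening'])
E
```

```text
block [0.5088   0.027825] [0.51   0.0278]
puck [0.5699 0.0325] edges [0.5679 0.0576] [0.5726 0.0075] [0.5434 0.0303] [0.5942 0.0352]
column near edge [0.6067 0.0377] sides [0.6252 0.0647] [0.6298 0.0152]
[0.2543 0.0227] [0.6249 0.0771]
[0.2538 0.028 ] [0.6314 0.0078]
[0.1905 0.0197] [ 0.6378 -0.0608]
[0.50925239 0.02680902 0.1554364 ] 1.0024347840699144
```

```bash
python3 -m jog '[{"wx":0,"wy":0,"wz":0,"dx":0,"dy":0.004,"dz":-0.12,"hand":0},{"wx":0,"wy":0,"wz":0,"dx":0,"dy":0,"dz":-0.12,"hand":0},{"wx":0,"wy":0,"wz":0,"dx":0,"dy":0,"dz":-0.1,"hand":0},{"wx":0,"wy":0,"wz":0,"dx":0,"dy":0,"dz":-0.05,"hand":0},{"wx":0,"wy":0,"wz":0,"dx":0,"dy":0,"dz":0,"hand":0}]' && python3 -m jog '[{"wx":0,"wy":0,"wz":0,"dx":0,"dy":0,"dz":0,"hand":0},{"wx":0,"wy":0,"wz":0,"dx":0,"dy":0,"dz":0,"hand":0},{"wx":0,"wy":0,"wz":0,"dx":0,"dy":0,"dz":0,"hand":0}]' && python3 -m jog '[{"wx":0,"wy":0,"wz":0,"dx":0,"dy":0,"dz":0,"hand":1},{"wx":0,"wy":0,"wz":0,"dx":0,"dy":0,"dz":0,"hand":1},{"wx":0,"wy":0,"wz":0,"dx":0,"dy":0,"dz":0,"hand":1},{"wx":0,"wy":0,"wz":0,"dx":0,"dy":0,"dz":0,"hand":1},{"wx":0,"wy":0,"wz":0,"dx":0,"dy":0,"dz":0,"hand":1}]' 40
```

```text
clock: 5.22
tool_pos: [0.5075, 0.0278, 0.0551]
eef_rot: [0.999, 0.047, -0.001, 0.0]
contact_force: [0.2, 0.3, -0.4]
opening: 0.999
finger_force: 0.0
clock: 5.47
tool_pos: [0.5094, 0.0279, 0.0579]
eef_rot: [0.999, 0.047, 0.001, -0.0]
contact_force: [-0.0, 0.3, 0.5]
opening: 1.0
finger_force: 0.0
clock: 5.88
tool_pos: [0.5083, 0.0278, 0.0565]
eef_rot: [0.999, 0.047, 0.0, 0.0]
contact_force: [-0.2, -1.7, -0.0]
opening: 0.643
finger_force: 2.0
```

```bash
python3 -m jog '[{"wx":0,"wy":0,"wz":0,"dx":0,"dy":0,"dz":0,"hand":1},{"wx":0,"wy":0,"wz":0,"dx":0,"dy":0,"dz":0,"hand":1},{"wx":0,"wy":0,"wz":0,"dx":0,"dy":0,"dz":0,"hand":1},{"wx":0,"wy":0,"wz":0,"dx":0,"dy":0,"dz":0,"hand":1},{"wx":0,"wy":0,"wz":0,"dx":0,"dy":0,"dz":0,"hand":1}]' 40 && python3 -m jog '[{"wx":0,"wy":0,"wz":0,"dx":0,"dy":0,"dz":0,"hand":1},{"wx":0,"wy":0,"wz":0,"dx":0,"dy":0,"dz":0.02,"hand":1},{"wx":0,"wy":0,"wz":0,"dx":0,"dy":0,"dz":0.04,"hand":1},{"wx":0,"wy":0,"wz":0,"dx":0,"dy":0,"dz":0.08,"hand":1},{"wx":0,"wy":0,"wz":0,"dx":0,"dy":0,"dz":0.1,"hand":1}]' && python3 -m jog '[{"wx":0,"wy":0,"wz":0,"dx":0,"dy":0,"dz":0.08,"hand":1},{"wx":0,"wy":0,"wz":0,"dx":0,"dy":0,"dz":0.04,"hand":1},{"wx":0,"wy":0,"wz":0,"dx":0,"dy":0,"dz":0,"hand":1}]'
```

```text
clock: 6.3
tool_pos: [0.5085, 0.026, 0.0566]
eef_rot: [0.999, 0.046, 0.0, 0.001]
contact_force: [0.7, -4.8, 4.5]
opening: 0.587
finger_force: 40.0
clock: 6.72
tool_pos: [0.5062, 0.0289, 0.1158]
eef_rot: [0.999, 0.048, -0.003, -0.0]
contact_force: [-1.1, 0.5, -6.7]
opening: 0.587
finger_force: 40.0
clock: 6.97
tool_pos: [0.5092, 0.0287, 0.1483]
eef_rot: [0.999, 0.047, 0.002, -0.001]
contact_force: [-0.4, 1.1, -6.9]
opening: 0.586
finger_force: 40.0
```

```bash
python3 -m jog '[{"wx":0,"wy":0,"wz":0,"dx":-0.03,"dy":0.07,"dz":0,"hand":1},{"wx":0,"wy":0,"wz":0,"dx":-0.06,"dy":0.13,"dz":0,"hand":1},{"wx":0,"wy":0,"wz":0,"dx":-0.06,"dy":0.13,"dz":0,"hand":1},{"wx":0,"wy":0,"wz":0,"dx":-0.06,"dy":0.13,"dz":0,"hand":1},{"wx":0,"wy":0,"wz":0,"dx":-0.06,"dy":0.13,"dz":0,"hand":1}]' && python3 -m jog '[{"wx":0,"wy":0,"wz":0,"dx":-0.06,"dy":0.13,"dz":0,"hand":1},{"wx":0,"wy":0,"wz":0,"dx":-0.05,"dy":0.1,"dz":-0.02,"hand":1},{"wx":0,"wy":0,"wz":0,"dx":-0.03,"dy":0.05,"dz":-0.04,"hand":1},{"wx":0,"wy":0,"wz":0,"dx":0,"dy":0,"dz":-0.06,"hand":1},{"wx":0,"wy":0,"wz":0,"dx":0,"dy":0,"dz":-0.08,"hand":1}]' && python3 -m jog '[{"wx":0,"wy":0,"wz":0,"dx":0,"dy":0,"dz":-0.06,"hand":1},{"wx":0,"wy":0,"wz":0,"dx":0,"dy":0,"dz":-0.03,"hand":1},{"wx":0,"wy":0,"wz":0,"dx":0,"dy":0,"dz":0,"hand":1},{"wx":0,"wy":0,"wz":0,"dx":0,"dy":0,"dz":0,"hand":1},{"wx":0,"wy":0,"wz":0,"dx":0,"dy":0,"dz":0,"hand":1}]' && python3 -m jog '[{"wx":0,"wy":0,"wz":0,"dx":0,"dy":0,"dz":0,"hand":1},{"wx":0,"wy":0,"wz":0,"dx":0,"dy":0,"dz":0,"hand":1},{"wx":0,"wy":0,"wz":0,"dx":0,"dy":0,"dz":0,"hand":1}]'
```

```text
clock: 7.38
tool_pos: [0.4389, 0.1766, 0.1452]
eef_rot: [0.999, 0.047, -0.001, 0.0]
contact_force: [0.4, 0.9, -6.9]
opening: 0.588
finger_force: 40.0
clock: 7.8
tool_pos: [0.4045, 0.2476, 0.0955]
eef_rot: [0.999, 0.049, -0.0, -0.001]
contact_force: [0.6, -0.4, -7.3]
opening: 0.587
finger_force: 40.0
clock: 8.22
tool_pos: [0.4061, 0.2455, 0.0742]
eef_rot: [0.999, 0.047, 0.0, -0.0]
contact_force: [0.5, -0.8, -6.8]
opening: 0.585
finger_force: 40.0
clock: 8.47
tool_pos: [0.4061, 0.2455, 0.0745]
eef_rot: [0.999, 0.047, 0.001, -0.0]
contact_force: [-0.0, -0.2, -7.3]
opening: 0.584
finger_force: 40.0
```

```bash
python3 -m jog '[{"wx":0,"wy":0,"wz":0,"dx":0,"dy":0,"dz":-0.03,"hand":1},{"wx":0,"wy":0,"wz":0,"dx":0,"dy":0,"dz":-0.02,"hand":1},{"wx":0,"wy":0,"wz":0,"dx":0,"dy":0,"dz":-0.01,"hand":1},{"wx":0,"wy":0,"wz":0,"dx":0,"dy":0,"dz":-0.004,"hand":1},{"wx":0,"wy":0,"wz":0,"dx":0,"dy":0,"dz":0,"hand":1}]' && python3 -m jog '[{"wx":0,"wy":0,"wz":0,"dx":0,"dy":0,"dz":0,"hand":1},{"wx":0,"wy":0,"wz":0,"dx":0,"dy":0,"dz":-0.004,"hand":1},{"wx":0,"wy":0,"wz":0,"dx":0,"dy":0,"dz":0,"hand":1}]'
```

```text
clock: 8.88
tool_pos: [0.4055, 0.2452, 0.0577]
eef_rot: [0.999, 0.047, -0.0, 0.0]
contact_force: [0.1, -0.3, -7.3]
opening: 0.584
finger_force: 40.0
clock: 9.13
tool_pos: [0.4058, 0.2453, 0.0576]
eef_rot: [0.999, 0.047, 0.0, -0.0]
contact_force: [-1.4, -1.0, 2.8]
opening: 0.587
finger_force: 39.9
```

```bash
python3 -m jog '[{"wx":0,"wy":0,"wz":0,"dx":0,"dy":0,"dz":0,"hand":0},{"wx":0,"wy":0,"wz":0,"dx":0,"dy":0,"dz":0,"hand":0},{"wx":0,"wy":0,"wz":0,"dx":0,"dy":0,"dz":0,"hand":0},{"wx":0,"wy":0,"wz":0,"dx":0,"dy":0,"dz":0,"hand":0},{"wx":0,"wy":0,"wz":0,"dx":0,"dy":0,"dz":0,"hand":0}]' && python3 -m jog '[{"wx":0,"wy":0,"wz":0,"dx":0,"dy":0,"dz":0.02,"hand":0},{"wx":0,"wy":0,"wz":0,"dx":0,"dy":0,"dz":0.1,"hand":0},{"wx":0,"wy":0,"wz":0,"dx":0,"dy":0,"dz":0.15,"hand":0},{"wx":0,"wy":0,"wz":0,"dx":0.05,"dy":-0.045,"dz":0.13,"hand":0},{"wx":0,"wy":0,"wz":0,"dx":0.11,"dy":-0.1,"dz":0,"hand":0}]' && python3 -m jog '[{"wx":0,"wy":0,"wz":0,"dx":0.11,"dy":-0.1,"dz":0,"hand":0},{"wx":0,"wy":0,"wz":0,"dx":0.11,"dy":-0.1,"dz":0,"hand":0},{"wx":0,"wy":0,"wz":0,"dx":0.11,"dy":-0.1,"dz":0,"hand":0},{"wx":0,"wy":0,"wz":0,"dx":0.11,"dy":-0.1,"dz":0,"hand":0},{"wx":0,"wy":0,"wz":0,"dx":0.11,"dy":-0.1,"dz":0,"hand":0}]' && python3 -m jog '[{"wx":0,"wy":0,"wz":0,"dx":0.11,"dy":-0.1,"dz":0,"hand":0},{"wx":0,"wy":0,"wz":0,"dx":0.09,"dy":-0.08,"dz":0,"hand":0},{"wx":0,"wy":0,"wz":0,"dx":0,"dy":0,"dz":0,"hand":0},{"wx":0,"wy":0,"wz":0,"dx":0,"dy":0,"dz":0,"hand":0},{"wx":0,"wy":0,"wz":0,"dx":0,"dy":0,"dz":0,"hand":0}]'
python3 - <<'E'
from h import *
im=r.snapshot('wrist');c=r.camera_info('wrist'); s=r.get_state(); print(s['clock'],s['tool_pos'].round(4)); cv2.imwrite('pics/w4.png',im[...,::-1])
r.snapshot('top'); ct=r.camera_info('top')
for cam,q,cc in(('wrist','column',c),('wrist','puck',c),('top','block',ct)):
    V,rd=SH[q]
    for d in r.masks_of(cam,q)[:3]:
        x,i=fit(cc,d['region'],V,rnd=rd); print(q,round(float(d['p']),2),[int(v) for v in d['bbox']],x.round(4),round(i,3))
E
```

```text
clock: 9.55
tool_pos: [0.4059, 0.2454, 0.0569]
eef_rot: [0.999, 0.047, 0.0, -0.0]
contact_force: [0.4, -0.3, -0.3]
opening: 0.944
finger_force: 0.0
clock: 9.97
tool_pos: [0.4456, 0.2139, 0.162]
eef_rot: [0.999, 0.051, 0.003, -0.003]
contact_force: [0.5, 0.6, -0.8]
opening: 0.996
finger_force: 0.0
clock: 10.38
tool_pos: [0.5842, 0.0824, 0.1573]
eef_rot: [0.999, 0.047, -0.0, 0.0]
contact_force: [0.2, 0.8, -0.7]
opening: 1.0
finger_force: 0.0
clock: 10.8
tool_pos: [0.6322, 0.04, 0.1567]
eef_rot: [0.999, 0.047, -0.001, -0.0]
contact_force: [-0.1, 0.2, 0.3]
opening: 0.996
finger_force: 0.0
10.85 [0.632  0.0407 0.1568]
column 0.6 [237, 160, 324, 275] [0.631  0.0417 0.0264] 0.909
puck 0.68 [250, 262, 315, 307] [ 0.5691  0.0339 -0.0175] 0.631
block 0.88 [193, 291, 222, 318] [0.4086 0.2441 0.0361] 0.895
block 0.87 [102, 262, 146, 294] [ 0.4624  0.4199 -0.2798] 0.818
block 0.67 [175, 128, 209, 168] [0.7496 0.286  0.7372] 0.863
```

View pics/w4.png

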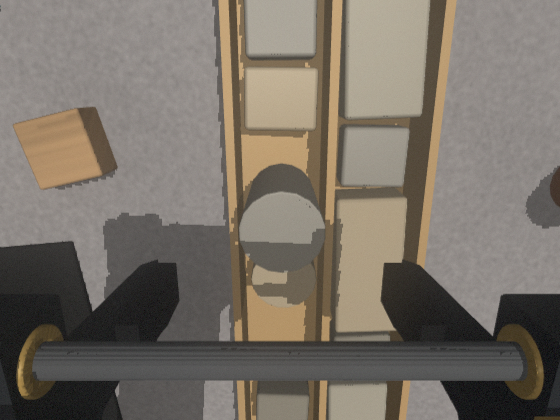

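The column's top is centred at (282,232), the same spot the block had under the TCP, so the tool is aligned. The spacer shows at (65,148). I'll descend and grip.

```bash
python3 -m jog '[{"wx":0,"wy":0,"wz":0,"dx":0,"dy":0,"dz":-0.12,"hand":0},{"wx":0,"wy":0,"wz":0,"dx":0,"dy":0,"dz":-0.12,"hand":0},{"wx":0,"wy":0,"wz":0,"dx":0,"dy":0,"dz":-0.1,"hand":0},{"wx":0,"wy":0,"wz":0,"dx":0,"dy":0,"dz":-0.058,"hand":0},{"wx":0,"wy":0,"wz":0,"dx":0,"dy":0,"dz":0,"hand":0}]' && python3 -m jog '[{"wx":0,"wy":0,"wz":0,"dx":0,"dy":0,"dz":0,"hand":0},{"wx":0,"wy":0,"wz":0,"dx":0,"dy":0,"dz":0,"hand":0},{"wx":0,"wy":0,"wz":0,"dx":0,"dy":0,"dz":0,"hand":0}]' && python3 -m jog '[{"wx":0,"wy":0,"wz":0,"dx":0,"dy":0,"dz":0,"hand":1},{"wx":0,"wy":0,"wz":0,"dx":0,"dy":0,"dz":0,"hand":1},{"wx":0,"wy":0,"wz":0,"dx":0,"dy":0,"dz":0,"hand":1},{"wx":0,"wy":0,"wz":0,"dx":0,"dy":0,"dz":0,"hand":1},{"wx":0,"wy":0,"wz":0,"dx":0,"dy":0,"dz":0,"hand":1}]' 40 && python3 -m jog '[{"wx":0,"wy":0,"wz":0,"dx":0,"dy":0,"dz":0,"hand":1},{"wx":0,"wy":0,"wz":0,"dx":0,"dy":0,"dz":0,"hand":1},{"wx":0,"wy":0,"wz":0,"dx":0,"dy":0,"dz":0,"hand":1},{"wx":0,"wy":0,"wz":0,"dx":0,"dy":0,"dz":0,"hand":1},{"wx":0,"wy":0,"wz":0,"dx":0,"dy":0,"dz":0,"hand":1}]'
```

```text
clock: 11.47
tool_pos: [0.6303, 0.0396, 0.0541]
eef_rot: [0.999, 0.048, -0.003, 0.0]
contact_force: [0.6, -0.8, 1.0]
opening: 1.001
finger_force: 0.0
clock: 11.72
tool_pos: [0.6344, 0.0394, 0.059]
eef_rot: [0.999, 0.047, 0.001, -0.0]
contact_force: [0.2, 0.2, -0.0]
opening: 1.002
finger_force: 0.0
clock: 12.13
tool_pos: [0.6334, 0.0391, 0.0576]
eef_rot: [0.999, 0.047, 0.0, 0.0]
contact_force: [0.1, -0.3, -0.0]
opening: 0.647
finger_force: 0.0
clock: 12.55
tool_pos: [0.6333, 0.0389, 0.0574]
eef_rot: [0.999, 0.047, 0.0, 0.0]
contact_force: [-0.6, -0.8, 1.2]
opening: 0.584
finger_force: 40.0
```

```bash
python3 -m jog '[{"wx":0,"wy":0,"wz":0,"dx":0,"dy":0,"dz":0.02,"hand":1},{"wx":0,"wy":0,"wz":0,"dx":0,"dy":0,"dz":0.04,"hand":1},{"wx":0,"wy":0,"wz":0,"dx":0,"dy":0,"dz":0.08,"hand":1},{"wx":0,"wy":0,"wz":0,"dx":0,"dy":0,"dz":0.1,"hand":1},{"wx":0,"wy":0,"wz":0,"dx":0,"dy":0,"dz":0.08,"hand":1}]' && python3 -m jog '[{"wx":0,"wy":0,"wz":0,"dx":0,"dy":0,"dz":0.04,"hand":1},{"wx":0,"wy":0,"wz":0,"dx":-0.03,"dy":0.05,"dz":0,"hand":1},{"wx":0,"wy":0,"wz":0,"dx":-0.08,"dy":0.14,"dz":0,"hand":1},{"wx":0,"wy":0,"wz":0,"dx":-0.08,"dy":0.14,"dz":0,"hand":1},{"wx":0,"wy":0,"wz":0,"dx":-0.08,"dy":0.14,"dz":0,"hand":1}]' && python3 -m jog '[{"wx":0,"wy":0,"wz":0,"dx":-0.08,"dy":0.14,"dz":0,"hand":1},{"wx":0,"wy":0,"wz":0,"dx":-0.08,"dy":0.14,"dz":0,"hand":1},{"wx":0,"wy":0,"wz":0,"dx":-0.06,"dy":0.1,"dz":0,"hand":1},{"wx":0,"wy":0,"wz":0,"dx":-0.03,"dy":0.05,"dz":-0.04,"hand":1},{"wx":0,"wy":0,"wz":0,"dx":0,"dy":0,"dz":-0.08,"hand":1}]' && python3 -m jog '[{"wx":0,"wy":0,"wz":0,"dx":0,"dy":0,"dz":-0.08,"hand":1},{"wx":0,"wy":0,"wz":0,"dx":0,"dy":0,"dz":-0.07,"hand":1},{"wx":0,"wy":0,"wz":0,"dx":0,"dy":0,"dz":-0.04,"hand":1},{"wx":0,"wy":0,"wz":0,"dx":0,"dy":0,"dz":-0.02,"hand":1},{"wx":0,"wy":0,"wz":0,"dx":0,"dy":0,"dz":0,"hand":1}]' && python3 -m jog '[{"wx":0,"wy":0,"wz":0,"dx":0,"dy":0,"dz":0,"hand":1},{"wx":0,"wy":0,"wz":0,"dx":0,"dy":0,"dz":-0.01,"hand":1},{"wx":0,"wy":0,"wz":0,"dx":0,"dy":0,"dz":-0.006,"hand":1},{"wx":0,"wy":0,"wz":0,"dx":0,"dy":0,"dz":0,"hand":1},{"wx":0,"wy":0,"wz":0,"dx":0,"dy":0,"dz":0,"hand":1}]'
```

```text
clock: 12.97
tool_pos: [0.633, 0.0392, 0.1388]
eef_rot: [0.999, 0.047, -0.0, -0.0]
contact_force: [0.5, 0.3, -3.9]
opening: 0.58
finger_force: 40.0
clock: 13.38
tool_pos: [0.563, 0.1583, 0.1461]
eef_rot: [0.999, 0.046, -0.001, -0.0]
contact_force: [1.2, 1.5, -5.7]
opening: 0.578
finger_force: 40.0
clock: 13.8
tool_pos: [0.4993, 0.2717, 0.1177]
eef_rot: [0.999, 0.052, -0.0, -0.003]
contact_force: [0.1, 0.0, -5.0]
opening: 0.579
finger_force: 40.0
clock: 14.22
tool_pos: [0.5018, 0.264, 0.0635]
eef_rot: [0.999, 0.047, -0.001, 0.001]
contact_force: [-0.3, 0.6, -4.6]
opening: 0.581
finger_force: 40.0
clock: 14.63
tool_pos: [0.5035, 0.2641, 0.0612]
eef_rot: [0.999, 0.047, 0.0, -0.0]
contact_force: [0.2, -1.5, -4.7]
opening: 0.584
finger_force: 40.0
```

```bash
python3 -m jog '[{"wx":0,"wy":0,"wz":0,"dx":0,"dy":0,"dz":-0.006,"hand":1},{"wx":0,"wy":0,"wz":0,"dx":0,"dy":0,"dz":-0.005,"hand":1},{"wx":0,"wy":0,"wz":0,"dx":0,"dy":0,"dz":0,"hand":1},{"wx":0,"wy":0,"wz":0,"dx":0,"dy":0,"dz":0,"hand":1},{"wx":0,"wy":0,"wz":0,"dx":0,"dy":0,"dz":0,"hand":1}]'
```

```text
clock: 15.05
tool_pos: [0.5035, 0.2641, 0.0584]
eef_rot: [0.999, 0.047, 0.0, -0.0]
contact_force: [-0.3, -1.2, -0.3]
opening: 0.576
finger_force: 40.0
```

```bash
python3 -m jog '[{"wx":0,"wy":0,"wz":0,"dx":0,"dy":0,"dz":0,"hand":0},{"wx":0,"wy":0,"wz":0,"dx":0,"dy":0,"dz":0,"hand":0},{"wx":0,"wy":0,"wz":0,"dx":0,"dy":0,"dz":0,"hand":0},{"wx":0,"wy":0,"wz":0,"dx":0,"dy":0,"dz":0,"hand":0},{"wx":0,"wy":0,"wz":0,"dx":0,"dy":0,"dz":0,"hand":0}]' && python3 -m jog '[{"wx":0,"wy":0,"wz":0,"dx":0,"dy":0,"dz":0.02,"hand":0},{"wx":0,"wy":0,"wz":0,"dx":0,"dy":0,"dz":0.1,"hand":0},{"wx":0,"wy":0,"wz":0,"dx":0,"dy":0,"dz":0.15,"hand":0},{"wx":0,"wy":0,"wz":0,"dx":0,"dy":0,"dz":0.13,"hand":0},{"wx":0,"wy":0,"wz":0,"dx":0.01,"dy":-0.04,"dz":0,"hand":0}]' && python3 -m jog '[{"wx":0,"wy":0,"wz":0.0604,"dx":0.02,"dy":-0.07,"dz":0,"hand":0},{"wx":0,"wy":0,"wz":0.0604,"dx":0.02,"dy":-0.07,"dz":0,"hand":0},{"wx":0,"wy":0,"wz":0.0604,"dx":0.02,"dy":-0.07,"dz":0,"hand":0},{"wx":0,"wy":0,"wz":0.0604,"dx":0.02,"dy":-0.07,"dz":0,"hand":0},{"wx":0,"wy":0,"wz":0.0604,"dx":0.02,"dy":-0.07,"dz":0,"hand":0}]' && python3 -m jog '[{"wx":0,"wy":0,"wz":0.0604,"dx":0.02,"dy":-0.07,"dz":0,"hand":0},{"wx":0,"wy":0,"wz":0.0604,"dx":0.02,"dy":-0.07,"dz":0,"hand":0},{"wx":0,"wy":0,"wz":0.0604,"dx":0.02,"dy":-0.07,"dz":0,"hand":0},{"wx":0,"wy":0,"wz":0.0604,"dx":0.02,"dy":-0.07,"dz":0,"hand":0},{"wx":0,"wy":0,"wz":0.0604,"dx":0.02,"dy":-0.07,"dz":0,"hand":0}]' && python3 -m jog '[{"wx":0,"wy":0,"wz":0.0604,"dx":0.02,"dy":-0.07,"dz":0,"hand":0},{"wx":0,"wy":0,"wz":0.0604,"dx":0.02,"dy":-0.07,"dz":0,"hand":0},{"wx":0,"wy":0,"wz":0.0604,"dx":0.016,"dy":-0.046,"dz":0,"hand":0},{"wx":0,"wy":0,"wz":0,"dx":0,"dy":0,"dz":0,"hand":0},{"wx":0,"wy":0,"wz":0,"dx":0,"dy":0,"dz":0,"hand":0}]' && python3 -m jog '[{"wx":0,"wy":0,"wz":0,"dx":0,"dy":0,"dz":0,"hand":0},{"wx":0,"wy":0,"wz":0,"dx":0,"dy":0,"dz":0,"hand":0},{"wx":0,"wy":0,"wz":0,"dx":0,"dy":0,"dz":0,"hand":0}]'
python3 - <<'E'
from h import *
im=r.snapshot('wrist');c=r.camera_info('wrist'); s=r.get_state(); print(s['clock'],s['tool_pos'].round(4),s['q'].round(2)); cv2.imwrite('pics/w5.png',im[...,::-1])
for d in r.masks_of('wrist','puck')[:3]:
    x,i=fit(c,d['region'],SH['puck'][0],rnd=True); print(round(float(d['p']),2),[int(v) for v in d['bbox']],x.round(4),round(i,3))
R=Rot.from_quat(s['eef_rot']).as_matrix(); print(R.round(3))
print('TCP axis px at z=.035', proj(c,[[*s['tool_pos'][:2],.035]]))
E
```

```text
clock: 15.47
tool_pos: [0.5034, 0.2641, 0.0582]
eef_rot: [0.999, 0.047, 0.0, -0.0]
contact_force: [0.5, 0.4, 0.3]
opening: 0.933
finger_force: 0.0
clock: 15.88
tool_pos: [0.5086, 0.2583, 0.1641]
eef_rot: [0.999, 0.048, 0.005, -0.004]
contact_force: [0.6, 0.4, 0.3]
opening: 0.997
finger_force: 0.0
clock: 16.3
tool_pos: [0.5309, 0.1654, 0.1582]
eef_rot: [0.939, 0.345, 0.0, 0.0]
contact_force: [-1.4, -0.6, 0.2]
opening: 0.996
finger_force: 0.0
clock: 16.72
tool_pos: [0.5558, 0.0778, 0.1581]
eef_rot: [0.794, 0.608, -0.0, 0.0]
contact_force: [0.7, -0.5, 0.2]
opening: 1.003
finger_force: 0.0
clock: 17.13
tool_pos: [0.5696, 0.0319, 0.1579]
eef_rot: [0.675, 0.738, 0.0, -0.0]
contact_force: [-0.2, 1.4, -0.7]
opening: 0.998
finger_force: 0.0
clock: 17.38
tool_pos: [0.5695, 0.034, 0.1583]
eef_rot: [0.673, 0.74, 0.0, -0.0]
contact_force: [0.6, 0.4, -0.2]
opening: 0.998
finger_force: 0.0
17.4333 [0.5696 0.0338 0.1582] [ 0.15  0.77 -0.51  1.8   0.54  0.72 -0.55]
0.58 [243, 163, 312, 239] [ 0.5694  0.0343 -0.018 ] 0.931
0.24 [329, 406, 372, 417] [ 0.654  -0.179   0.0833] 0.873
[[-0.094  0.996  0.   ]
 [ 0.996  0.094  0.   ]
 [ 0.     0.    -1.   ]]
TCP axis px at z=.035 [[279.65644603 204.62818935]]
```

View pics/w5.png

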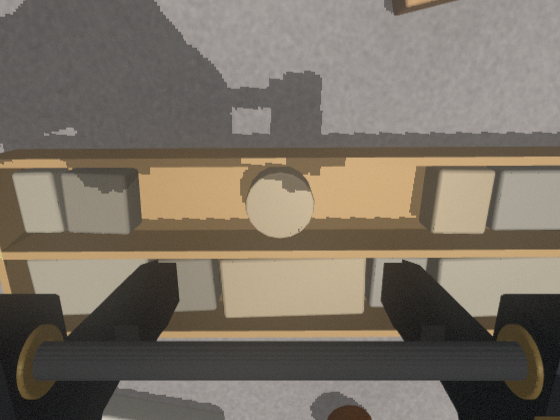

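Puck centred at (280,203), with the TCP axis projecting to (280,205), and the lane is clear on both sides. I'll descend slowly at the end.

```bash
python3 -m jog '[{"wx":0,"wy":0,"wz":0,"dx":0,"dy":0,"dz":-0.12,"hand":0},{"wx":0,"wy":0,"wz":0,"dx":0,"dy":0,"dz":-0.12,"hand":0},{"wx":0,"wy":0,"wz":0,"dx":0,"dy":0,"dz":-0.1,"hand":0},{"wx":0,"wy":0,"wz":0,"dx":0,"dy":0,"dz":-0.08,"hand":0},{"wx":0,"wy":0,"wz":0,"dx":0,"dy":0,"dz":-0.06,"hand":0}]' && python3 -m jog '[{"wx":0,"wy":0,"wz":0,"dx":0,"dy":0,"dz":-0.04,"hand":0},{"wx":0,"wy":0,"wz":0,"dx":0,"dy":0,"dz":-0.03,"hand":0},{"wx":0,"wy":0,"wz":0,"dx":0,"dy":0,"dz":-0.02,"hand":0},{"wx":0,"wy":0,"wz":0,"dx":0,"dy":0,"dz":-0.01,"hand":0},{"wx":0,"wy":0,"wz":0,"dx":0,"dy":0,"dz":0,"hand":0}]' && python3 -m jog '[{"wx":0,"wy":0,"wz":0,"dx":0,"dy":0,"dz":-0.01,"hand":0},{"wx":0,"wy":0,"wz":0,"dx":0,"dy":0,"dz":-0.004,"hand":0},{"wx":0,"wy":0,"wz":0,"dx":0,"dy":0,"dz":0,"hand":0},{"wx":0,"wy":0,"wz":0,"dx":0,"dy":0,"dz":0,"hand":0},{"wx":0,"wy":0,"wz":0,"dx":0,"dy":0,"dz":0,"hand":0}]'
```

```text
clock: 17.9
tool_pos: [0.5689, 0.0329, 0.0363]
eef_rot: [0.673, 0.739, -0.001, -0.001]
contact_force: [-0.8, 0.7, 0.3]
opening: 1.0
finger_force: 0.0
clock: 18.32
tool_pos: [0.57, 0.0327, 0.0132]
eef_rot: [0.673, 0.739, 0.0, 0.0]
contact_force: [-0.4, -0.0, 1.2]
opening: 1.001
finger_force: 0.0
clock: 18.73
tool_pos: [0.5699, 0.0325, 0.0099]
eef_rot: [0.673, 0.739, 0.0, 0.0]
contact_force: [0.3, -0.7, -0.0]
opening: 1.0
finger_force: 0.0
```

```bash
python3 -m jog '[{"wx":0,"wy":0,"wz":0,"dx":0,"dy":0,"dz":0,"hand":1},{"wx":0,"wy":0,"wz":0,"dx":0,"dy":0,"dz":0,"hand":1},{"wx":0,"wy":0,"wz":0,"dx":0,"dy":0,"dz":0,"hand":1},{"wx":0,"wy":0,"wz":0,"dx":0,"dy":0,"dz":0,"hand":1},{"wx":0,"wy":0,"wz":0,"dx":0,"dy":0,"dz":0,"hand":1}]' 30 && python3 -m jog '[{"wx":0,"wy":0,"wz":0,"dx":0,"dy":0,"dz":0,"hand":1},{"wx":0,"wy":0,"wz":0,"dx":0,"dy":0,"dz":0,"hand":1},{"wx":0,"wy":0,"wz":0,"dx":0,"dy":0,"dz":0,"hand":1},{"wx":0,"wy":0,"wz":0,"dx":0,"dy":0,"dz":0,"hand":1},{"wx":0,"wy":0,"wz":0,"dx":0,"dy":0,"dz":0,"hand":1}]' && python3 -m jog '[{"wx":0,"wy":0,"wz":0,"dx":0,"dy":0,"dz":0.02,"hand":1},{"wx":0,"wy":0,"wz":0,"dx":0,"dy":0,"dz":0.06,"hand":1},{"wx":0,"wy":0,"wz":0,"dx":0,"dy":0,"dz":0.12,"hand":1},{"wx":0,"wy":0,"wz":0,"dx":0,"dy":0,"dz":0.14,"hand":1},{"wx":0,"wy":0,"wz":0,"dx":0,"dy":0,"dz":0.12,"hand":1}]' && python3 -m jog '[{"wx":0,"wy":0,"wz":0,"dx":0,"dy":0,"dz":0.06,"hand":1},{"wx":0,"wy":0,"wz":0,"dx":0,"dy":0,"dz":0,"hand":1},{"wx":0,"wy":0,"wz":0,"dx":0,"dy":0,"dz":0,"hand":1}]'
```

```text
clock: 19.15
tool_pos: [0.5698, 0.0326, 0.0096]
eef_rot: [0.673, 0.739, 0.0, 0.0]
contact_force: [0.2, 0.4, 0.0]
opening: 0.647
finger_force: 0.0
clock: 19.57
tool_pos: [0.5698, 0.0326, 0.0096]
eef_rot: [0.673, 0.739, 0.0, 0.0]
contact_force: [-0.3, -0.3, 1.0]
opening: 0.581
finger_force: 30.0
clock: 19.98
tool_pos: [0.5692, 0.0325, 0.1261]
eef_rot: [0.673, 0.739, -0.0, -0.0]
contact_force: [1.4, 0.3, -1.7]
opening: 0.582
finger_force: 30.0
clock: 20.23
tool_pos: [0.5698, 0.0323, 0.14]
eef_rot: [0.673, 0.739, 0.0, 0.0]
contact_force: [0.5, 0.7, -2.4]
opening: 0.579
finger_force: 30.0
```

```bash
python3 - <<'E'
import cv2
x=cv2.imread('pics/top0.png')[235:350,390:480]; cv2.imwrite('pics/pan2.png',cv2.resize(x,None,fx=5,fy=5,interpolation=cv2.INTER_CUBIC))
E
```

```text
(no output)
```

View pics/pan2.png

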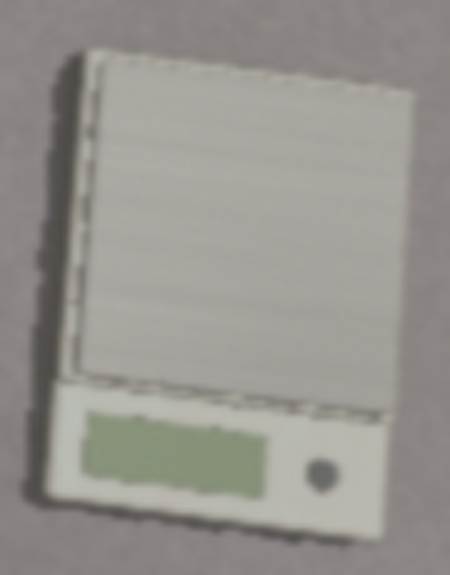

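The crop shows the pan's corners at (103,55), (412,93), (390,408) and (79,374), at 5x.

```bash
python3 - <<'E'
from h import *
c=r.camera_info('top')
P=np.array([ground(c,((u+.5)/5-.5+390,(v+.5)/5-.5+235),.04)[:2] for u,v in[(103,55),(412,93),(390,408),(79,374)]])
print(P.round(4),P.mean(0),np.linalg.norm(np.roll(P,-1,0)-P,axis=1),np.arctan2(*(P[0]-P[3])[::-1]),np.arctan2(*(P[1]-P[2])[::-1]))
E
```

```text
[[ 0.5341 -0.2035]
 [ 0.5174 -0.3413]
 [ 0.3797 -0.3221]
 [ 0.3938 -0.1865]] [ 0.45624916 -0.26335561] [0.13879304 0.13909238 0.13638376 0.14129682] -0.12107637662699554 -0.1385457743195376
```

```bash
python3 -m jog '[{"wx":0,"wy":0,"wz":0,"dx":-0.02,"dy":-0.06,"dz":0,"hand":1},{"wx":0,"wy":0,"wz":0,"dx":-0.05,"dy":-0.13,"dz":0,"hand":1},{"wx":0,"wy":0,"wz":0,"dx":-0.05,"dy":-0.13,"dz":0,"hand":1},{"wx":0,"wy":0,"wz":0,"dx":-0.05,"dy":-0.13,"dz":0,"hand":1},{"wx":0,"wy":0,"wz":0,"dx":-0.05,"dy":-0.13,"dz":0,"hand":1}]' && python3 -m jog '[{"wx":0,"wy":0,"wz":0,"dx":-0.05,"dy":-0.13,"dz":0,"hand":1},{"wx":0,"wy":0,"wz":0,"dx":-0.05,"dy":-0.13,"dz":0,"hand":1},{"wx":0,"wy":0,"wz":0,"dx":-0.05,"dy":-0.13,"dz":0,"hand":1},{"wx":0,"wy":0,"wz":0,"dx":-0.05,"dy":-0.13,"dz":0,"hand":1},{"wx":0,"wy":0,"wz":0,"dx":-0.04,"dy":-0.08,"dz":0,"hand":1}]' && python3 -m jog '[{"wx":0,"wy":0,"wz":0,"dx":0,"dy":0,"dz":-0.04,"hand":1},{"wx":0,"wy":0,"wz":0,"dx":0,"dy":0,"dz":-0.08,"hand":1},{"wx":0,"wy":0,"wz":0,"dx":0,"dy":0,"dz":-0.08,"hand":1},{"wx":0,"wy":0,"wz":0,"dx":0,"dy":0,"dz":-0.04,"hand":1},{"wx":0,"wy":0,"wz":0,"dx":0,"dy":0,"dz":0,"hand":1}]' && python3 -m jog '[{"wx":0,"wy":0,"wz":0,"dx":0,"dy":0,"dz":0,"hand":1},{"wx":0,"wy":0,"wz":0,"dx":0,"dy":0,"dz":0,"hand":1},{"wx":0,"wy":0,"wz":0,"dx":0,"dy":0,"dz":0,"hand":1},{"wx":0,"wy":0,"wz":0,"dx":0,"dy":0,"dz":0,"hand":1}]'
python3 - <<'E'
from h import *
im=r.snapshot('wrist');s=r.get_state(); print(s['clock'],s['tool_pos'].round(4),s['q'].round(2)); cv2.imwrite('pics/w6.png',im[...,::-1])
E
```

```text
clock: 20.65
tool_pos: [0.5125, -0.1137, 0.1376]
eef_rot: [0.673, 0.74, -0.001, -0.002]
contact_force: [1.2, -0.8, -2.6]
opening: 0.582
finger_force: 30.0
clock: 21.07
tool_pos: [0.4513, -0.2662, 0.1374]
eef_rot: [0.675, 0.738, -0.002, -0.002]
contact_force: [0.4, -0.3, -2.2]
opening: 0.582
finger_force: 30.0
clock: 21.48
tool_pos: [0.4527, -0.261, 0.0765]
eef_rot: [0.673, 0.74, -0.001, -0.003]
contact_force: [0.2, 0.1, -0.9]
opening: 0.583
finger_force: 30.0
clock: 21.82
tool_pos: [0.4553, -0.2625, 0.0804]
eef_rot: [0.673, 0.739, 0.0, 0.001]
contact_force: [-0.0, 0.5, -2.7]
opening: 0.584
finger_force: 30.0
21.8667 [ 0.4552 -0.2626  0.0803] [ 0.69  0.85 -0.43  1.98  0.75  0.48 -0.2 ]
```

View pics/w6.png

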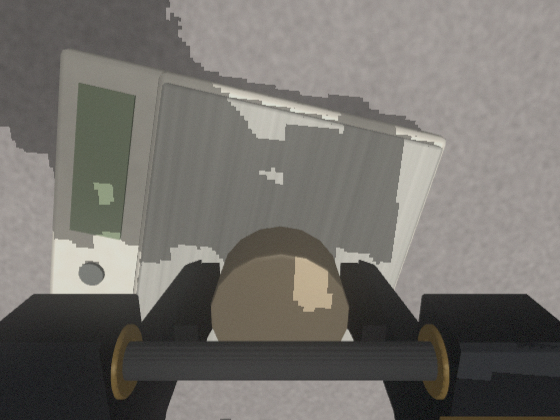

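Both +y pan corners are visible, at (165,82) and (441,147), so I can check the centre against them.

```bash
python3 - <<'E'
from h import *
c=r.camera_info('wrist')
a,b=[ground(c,p,.04)[:2] for p in((165,82),(441,147))]
e=(b-a)/np.linalg.norm(b-a); n=np.array([e[1],-e[0]]); print(a,b,np.linalg.norm(b-a),np.arctan2(e[1],e[0]),'centre',(a+b)/2+n*.07)
E
python3 -m jog '[{"wx":0,"wy":0,"wz":0,"dx":0,"dy":0,"dz":-0.05,"hand":1},{"wx":0,"wy":0,"wz":0,"dx":0,"dy":0,"dz":-0.04,"hand":1},{"wx":0,"wy":0,"wz":0,"dx":0,"dy":0,"dz":-0.02,"hand":1},{"wx":0,"wy":0,"wz":0,"dx":0,"dy":0,"dz":-0.01,"hand":1},{"wx":0,"wy":0,"wz":0,"dx":0,"dy":0,"dz":0,"hand":1}]'
```

```text
[ 0.39385196 -0.18354331] [ 0.52949197 -0.20135819] 0.13680490243275703 -0.13059198489970594 centre [ 0.45255649 -0.2618547 ]
clock: 22.28
tool_pos: [0.4544, -0.2623, 0.0491]
eef_rot: [0.673, 0.739, -0.0, -0.0]
contact_force: [0.8, -0.9, -2.1]
opening: 0.581
finger_force: 30.0
```

```bash
python3 -m jog '[{"wx":0,"wy":0,"wz":0,"dx":0,"dy":0,"dz":-0.01,"hand":1},{"wx":0,"wy":0,"wz":0,"dx":0,"dy":0,"dz":-0.006,"hand":1},{"wx":0,"wy":0,"wz":0,"dx":0,"dy":0,"dz":0,"hand":1},{"wx":0,"wy":0,"wz":0,"dx":0,"dy":0,"dz":0,"hand":1},{"wx":0,"wy":0,"wz":0,"dx":0,"dy":0,"dz":0,"hand":1}]'
```

```text
clock: 22.7
tool_pos: [0.4549, -0.2625, 0.0458]
eef_rot: [0.673, 0.739, 0.0, 0.0]
contact_force: [1.0, 0.5, -2.0]
opening: 0.581
finger_force: 30.0
```

```bash
python3 -m jog '[{"wx":0,"wy":0,"wz":0,"dx":0,"dy":0,"dz":-0.005,"hand":1},{"wx":0,"wy":0,"wz":0,"dx":0,"dy":0,"dz":0,"hand":1},{"wx":0,"wy":0,"wz":0,"dx":0,"dy":0,"dz":0,"hand":1}]' && python3 -m jog '[{"wx":0,"wy":0,"wz":0,"dx":0,"dy":0,"dz":0,"hand":0},{"wx":0,"wy":0,"wz":0,"dx":0,"dy":0,"dz":0,"hand":0},{"wx":0,"wy":0,"wz":0,"dx":0,"dy":0,"dz":0,"hand":0},{"wx":0,"wy":0,"wz":0,"dx":0,"dy":0,"dz":0,"hand":0},{"wx":0,"wy":0,"wz":0,"dx":0,"dy":0,"dz":0,"hand":0}]' && python3 -m jog '[{"wx":0,"wy":0,"wz":0,"dx":0,"dy":0,"dz":0.02,"hand":0},{"wx":0,"wy":0,"wz":0,"dx":0,"dy":0,"dz":0.12,"hand":0},{"wx":0,"wy":0,"wz":0,"dx":0,"dy":0,"dz":0.16,"hand":0},{"wx":0,"wy":0,"wz":0,"dx":0,"dy":0,"dz":0.16,"hand":0},{"wx":0,"wy":0,"wz":0,"dx":0,"dy":0,"dz":0.14,"hand":0}]' && python3 -m jog '[{"wx":0,"wy":0,"wz":0,"dx":0.03,"dy":0.07,"dz":0,"hand":0},{"wx":0,"wy":0,"wz":0,"dx":0.06,"dy":0.14,"dz":0,"hand":0},{"wx":0,"wy":0,"wz":0,"dx":0.06,"dy":0.14,"dz":0,"hand":0},{"wx":0,"wy":0,"wz":0,"dx":0.06,"dy":0.14,"dz":0,"hand":0},{"wx":0,"wy":0,"wz":0,"dx":0.06,"dy":0.14,"dz":0,"hand":0}]' && python3 -m jog '[{"wx":0,"wy":0,"wz":0,"dx":0.06,"dy":0.14,"dz":0,"hand":0},{"wx":0,"wy":0,"wz":0,"dx":0.06,"dy":0.14,"dz":0,"hand":0},{"wx":0,"wy":0,"wz":0,"dx":0.06,"dy":0.14,"dz":0,"hand":0},{"wx":0,"wy":0,"wz":0,"dx":0.06,"dy":0.14,"dz":0,"hand":0},{"wx":0,"wy":0,"wz":0.06,"dx":0.06,"dy":0.14,"dz":0,"hand":0}]' && python3 -m jog '[{"wx":0,"wy":0,"wz":0.06,"dx":0.06,"dy":0.14,"dz":0,"hand":0},{"wx":0,"wy":0,"wz":0,"dx":0.06,"dy":0.14,"dz":0,"hand":0},{"wx":0,"wy":0,"wz":0,"dx":0.06,"dy":0.14,"dz":0,"hand":0},{"wx":0,"wy":0,"wz":0,"dx":0.06,"dy":0.12,"dz":0,"hand":0},{"wx":0,"wy":0,"wz":0,"dx":0.06,"dy":0,"dz":0,"hand":0}]' && python3 -m jog '[{"wx":0,"wy":0,"wz":0,"dx":0,"dy":0,"dz":0,"hand":0},{"wx":0,"wy":0,"wz":0,"dx":0,"dy":0,"dz":0,"hand":0},{"wx":0,"wy":0,"wz":0,"dx":0,"dy":0,"dz":0,"hand":0},{"wx":0,"wy":0,"wz":0,"dx":0,"dy":0,"dz":0,"hand":0},{"wx":0,"wy":0,"wz":0,"dx":0,"dy":0,"dz":0,"hand":0}]'
python3 - <<'E'
from h import *
im=r.snapshot('wrist');c=r.camera_info('wrist');s=r.get_state(); print(s['clock'],s['tool_pos'].round(4),s['q'].round(2)); cv2.imwrite('pics/w7.png',im[...,::-1])
for q,V in(('spacer',SH['spacer'][0]),('block',verts(.052,.052,0,.09))):
    for d in r.masks_of('wrist',q)[:4]:
        x,i=fit(c,d['region'],V,.3); print(q,round(float(d['p']),2),[int(v) for v in d['bbox']],x.round(4),round(i,3))
im=r.snapshot('top');c=r.camera_info('top')
for d in r.masks_of('top','puck')[:2]:
    x,i=fit(c,d['region'],verts(.052,.052,.04,.07,True),rnd=True); print('puck',round(float(d['p']),2),x.round(4),round(i,3))
E
```

```text
clock: 22.95
tool_pos: [0.455, -0.2625, 0.0446]
eef_rot: [0.673, 0.739, 0.0, 0.0]
contact_force: [0.0, -0.0, 1.1]
opening: 0.581
finger_force: 30.0
clock: 23.37
tool_pos: [0.4548, -0.2624, 0.0444]
eef_rot: [0.673, 0.739, 0.0, 0.0]
contact_force: [-0.6, -0.8, -0.4]
opening: 0.936
finger_force: 0.0
clock: 23.78
tool_pos: [0.4546, -0.2621, 0.1968]
eef_rot: [0.673, 0.74, 0.0, 0.0]
contact_force: [0.5, -0.1, -0.5]
opening: 1.004
finger_force: 0.0
clock: 24.2
tool_pos: [0.5225, -0.1035, 0.1949]
eef_rot: [0.674, 0.739, 0.0, 0.0]
contact_force: [0.1, -0.6, -0.3]
opening: 1.004
finger_force: 0.0
clock: 24.62
tool_pos: [0.5975, 0.072, 0.1949]
eef_rot: [0.627, 0.779, -0.0, 0.0]
contact_force: [0.9, -1.1, -0.3]
opening: 1.001
finger_force: 0.0
clock: 25.03
tool_pos: [0.6701, 0.2157, 0.1952]
eef_rot: [0.576, 0.818, 0.003, -0.003]
contact_force: [-0.8, 1.3, 0.2]
opening: 0.999
finger_force: 0.0
clock: 25.45
tool_pos: [0.6718, 0.2038, 0.1946]
eef_rot: [0.58, 0.814, -0.0, 0.0]
contact_force: [0.6, -0.4, 0.4]
opening: 0.997
finger_force: 0.0
25.5 [0.6719 0.204  0.1946] [-0.08  0.9  -0.61  1.33  0.54  1.07 -0.43]
spacer 0.92 [230, 149, 290, 210] [0.6544 0.2053 0.3325] 0.935
block 0.73 [361, 72, 484, 180] [0.7524 0.2909 0.7023] 0.973
block 0.61 [1, 0, 19, 71] [0.5051 0.2254 0.1941] 0.238
block 0.57 [245, 0, 367, 99] [ 0.6501  0.3161 -0.3681] 0.985
```

View pics/w7.png

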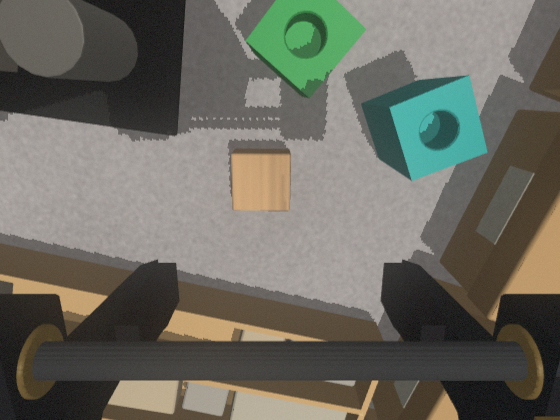

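The spacer lies square to the tool at (261,181), with green at (306,35) and turquoise at (438,130), both clear of the gripper body. I'll shift the grasp 8 mm away from the turquoise piece for margin.

```bash
python3 -m jog '[{"wx":0,"wy":0,"wz":0,"dx":-0.075,"dy":-0.03,"dz":0,"hand":0},{"wx":0,"wy":0,"wz":0,"dx":0,"dy":0,"dz":-0.08,"hand":0},{"wx":0,"wy":0,"wz":0,"dx":0,"dy":0,"dz":-0.12,"hand":0},{"wx":0,"wy":0,"wz":0,"dx":0,"dy":0,"dz":-0.12,"hand":0},{"wx":0,"wy":0,"wz":0,"dx":0,"dy":0,"dz":-0.1,"hand":0}]' && python3 -m jog '[{"wx":0,"wy":0,"wz":0,"dx":0,"dy":0,"dz":0,"hand":0},{"wx":0,"wy":0,"wz":0,"dx":0,"dy":0,"dz":0,"hand":0},{"wx":0,"wy":0,"wz":0,"dx":0,"dy":0,"dz":0,"hand":0}]' && python3 -m jog '[{"wx":0,"wy":0,"wz":0,"dx":0,"dy":0,"dz":-0.1,"hand":0},{"wx":0,"wy":0,"wz":0,"dx":0,"dy":0,"dz":-0.08,"hand":0},{"wx":0,"wy":0,"wz":0,"dx":0,"dy":0,"dz":-0.05,"hand":0},{"wx":0,"wy":0,"wz":0,"dx":0,"dy":0,"dz":-0.04,"hand":0},{"wx":0,"wy":0,"wz":0,"dx":0,"dy":0,"dz":-0.02,"hand":0}]' && python3 -m jog '[{"wx":0,"wy":0,"wz":0,"dx":0,"dy":0,"dz":0,"hand":0},{"wx":0,"wy":0,"wz":0,"dx":0,"dy":0,"dz":0,"hand":0},{"wx":0,"wy":0,"wz":0,"dx":0,"dy":0,"dz":0,"hand":0}]'
```

```text
clock: 26.12
tool_pos: [0.6531, 0.1971, 0.0878]
eef_rot: [0.58, 0.815, -0.0, -0.0]
contact_force: [0.4, -0.2, 0.4]
opening: 1.004
finger_force: 0.0
clock: 26.37
tool_pos: [0.6544, 0.1984, 0.091]
eef_rot: [0.58, 0.815, 0.001, 0.0]
contact_force: [0.5, -0.4, 0.7]
opening: 1.002
finger_force: 0.0
clock: 26.78
tool_pos: [0.6538, 0.1978, 0.0168]
eef_rot: [0.58, 0.815, 0.0, 0.0]
contact_force: [-0.5, -0.5, -0.4]
opening: 1.004
finger_force: 0.0
clock: 27.03
tool_pos: [0.6543, 0.1981, 0.018]
eef_rot: [0.58, 0.815, 0.001, 0.0]
contact_force: [-0.7, 0.5, 0.2]
opening: 1.002
finger_force: 0.0
```

```bash
python3 -m jog '[{"wx":0,"wy":0,"wz":0,"dx":0,"dy":0,"dz":-0.012,"hand":0},{"wx":0,"wy":0,"wz":0,"dx":0,"dy":0,"dz":-0.01,"hand":0},{"wx":0,"wy":0,"wz":0,"dx":0,"dy":0,"dz":0,"hand":0},{"wx":0,"wy":0,"wz":0,"dx":0,"dy":0,"dz":0,"hand":0}]' && python3 -m jog '[{"wx":0,"wy":0,"wz":0,"dx":0,"dy":0,"dz":0,"hand":1},{"wx":0,"wy":0,"wz":0,"dx":0,"dy":0,"dz":0,"hand":1},{"wx":0,"wy":0,"wz":0,"dx":0,"dy":0,"dz":0,"hand":1},{"wx":0,"wy":0,"wz":0,"dx":0,"dy":0,"dz":0,"hand":1},{"wx":0,"wy":0,"wz":0,"dx":0,"dy":0,"dz":0,"hand":1}]' 15 && python3 -m jog '[{"wx":0,"wy":0,"wz":0,"dx":0,"dy":0,"dz":0,"hand":1},{"wx":0,"wy":0,"wz":0,"dx":0,"dy":0,"dz":0,"hand":1},{"wx":0,"wy":0,"wz":0,"dx":0,"dy":0,"dz":0,"hand":1},{"wx":0,"wy":0,"wz":0,"dx":0,"dy":0,"dz":0,"hand":1},{"wx":0,"wy":0,"wz":0,"dx":0,"dy":0,"dz":0,"hand":1}]' && python3 -m jog '[{"wx":0,"wy":0,"wz":0,"dx":0,"dy":0,"dz":0.04,"hand":1},{"wx":0,"wy":0,"wz":0,"dx":0,"dy":0,"dz":0.1,"hand":1},{"wx":0,"wy":0,"wz":0,"dx":0,"dy":0,"dz":0.14,"hand":1},{"wx":0,"wy":0,"wz":0,"dx":0,"dy":0,"dz":0.14,"hand":1},{"wx":0,"wy":0,"wz":0,"dx":0,"dy":0,"dz":0.06,"hand":1}]' && python3 -m jog '[{"wx":0,"wy":0,"wz":0,"dx":0,"dy":0,"dz":0,"hand":1},{"wx":0,"wy":0,"wz":0,"dx":0,"dy":0,"dz":0,"hand":1},{"wx":0,"wy":0,"wz":0,"dx":0,"dy":0,"dz":0,"hand":1}]'
python3 - <<'E'
from h import *
im=r.snapshot('wrist');s=r.get_state(); print(s['clock'],s['tool_pos'].round(4)); cv2.imwrite('pics/w8.png',im[...,::-1])
E
```

```text
clock: 27.37
tool_pos: [0.6534, 0.1975, 0.0112]
eef_rot: [0.58, 0.815, -0.0, -0.0]
contact_force: [1.3, 0.4, -0.0]
opening: 0.999
finger_force: 0.0
clock: 27.78
tool_pos: [0.6535, 0.1976, 0.0114]
eef_rot: [0.58, 0.815, 0.0, 0.0]
contact_force: [0.2, -0.9, 0.3]
opening: 0.648
finger_force: 0.0
clock: 28.2
tool_pos: [0.6536, 0.1976, 0.0114]
eef_rot: [0.58, 0.815, 0.0, 0.0]
contact_force: [-0.1, 0.0, 0.2]
opening: 0.569
finger_force: 15.0
clock: 28.62
tool_pos: [0.6554, 0.199, 0.1367]
eef_rot: [0.58, 0.815, 0.003, 0.001]
contact_force: [0.6, 0.6, 0.3]
opening: 0.563
finger_force: 15.0
clock: 28.87
tool_pos: [0.6525, 0.1967, 0.1297]
eef_rot: [0.58, 0.815, -0.001, -0.001]
contact_force: [-0.2, 0.2, -0.8]
opening: 0.564
finger_force: 15.0
28.9167 [0.6523 0.1966 0.1293]
```

View pics/w8.png

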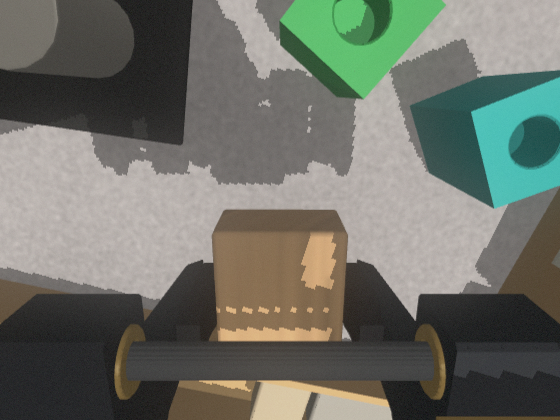

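```bash
python3 - <<'E'
from h import *
c=r.camera_info('wrist'); s=r.get_state(); p=ground(c,(280,232),s['tool_pos'][2]+.0186); R=Rot.from_quat(s['eef_rot']).as_matrix()
print(s['tool_pos'].round(4),(R.T@(p-s['tool_pos'])).round(4))
E
python3 -m jog '[{"wx":0,"wy":0,"wz":0,"dx":-0.03,"dy":-0.06,"dz":0,"hand":1},{"wx":0,"wy":0,"wz":0,"dx":-0.06,"dy":-0.13,"dz":0,"hand":1},{"wx":0,"wy":0,"wz":-0.06,"dx":-0.06,"dy":-0.13,"dz":0,"hand":1},{"wx":0,"wy":0,"wz":-0.06,"dx":-0.06,"dy":-0.13,"dz":0,"hand":1},{"wx":0,"wy":0,"wz":0,"dx":-0.06,"dy":-0.13,"dz":0,"hand":1}]' && python3 -m jog '[{"wx":0,"wy":0,"wz":0,"dx":-0.04,"dy":-0.07,"dz":0,"hand":1},{"wx":0,"wy":0,"wz":0,"dx":-0.022,"dy":-0.036,"dz":0,"hand":1},{"wx":0,"wy":0,"wz":0,"dx":0,"dy":0,"dz":0,"hand":1},{"wx":0,"wy":0,"wz":0,"dx":0,"dy":0,"dz":0,"hand":1},{"wx":0,"wy":0,"wz":0,"dx":0,"dy":0,"dz":0,"hand":1}]' && python3 -m jog '[{"wx":0,"wy":0,"wz":0,"dx":0,"dy":0,"dz":0,"hand":1},{"wx":0,"wy":0,"wz":0,"dx":0,"dy":0,"dz":0,"hand":1},{"wx":0,"wy":0,"wz":0,"dx":0,"dy":0,"dz":0,"hand":1},{"wx":0,"wy":0,"wz":0,"dx":0,"dy":0,"dz":0,"hand":1},{"wx":0,"wy":0,"wz":0,"dx":0,"dy":0,"dz":0,"hand":1}]'
```

```text
[0.6523 0.1966 0.1293] [ 0.0315  0.0006 -0.0186]
clock: 29.33
tool_pos: [0.584, 0.051, 0.1297]
eef_rot: [0.675, 0.738, -0.001, -0.001]
contact_force: [0.7, -0.2, -0.4]
opening: 0.562
finger_force: 15.0
clock: 29.75
tool_pos: [0.5714, 0.0287, 0.1312]
eef_rot: [0.672, 0.74, 0.001, -0.001]
contact_force: [-0.5, 0.1, -0.8]
opening: 0.569
finger_force: 15.0
clock: 30.17
tool_pos: [0.5706, 0.0264, 0.1314]
eef_rot: [0.673, 0.74, 0.0, 0.0]
contact_force: [-0.1, -0.3, -0.8]
opening: 0.566
finger_force: 15.0
```

```bash
python3 -m jog '[{"wx":0,"wy":0,"wz":0,"dx":0,"dy":0,"dz":-0.06,"hand":1},{"wx":0,"wy":0,"wz":0,"dx":0,"dy":0,"dz":-0.1,"hand":1},{"wx":0,"wy":0,"wz":0,"dx":0,"dy":0,"dz":-0.08,"hand":1},{"wx":0,"wy":0,"wz":0,"dx":0,"dy":0,"dz":-0.06,"hand":1},{"wx":0,"wy":0,"wz":0,"dx":0,"dy":0,"dz":-0.04,"hand":1}]' && python3 -m jog '[{"wx":0,"wy":0,"wz":0,"dx":0,"dy":0,"dz":-0.04,"hand":1},{"wx":0,"wy":0,"wz":0,"dx":0,"dy":0,"dz":-0.03,"hand":1},{"wx":0,"wy":0,"wz":0,"dx":0,"dy":0,"dz":-0.02,"hand":1},{"wx":0,"wy":0,"wz":0,"dx":0,"dy":0,"dz":-0.014,"hand":1},{"wx":0,"wy":0,"wz":0,"dx":0,"dy":0,"dz":0,"hand":1}]' && python3 -m jog '[{"wx":0,"wy":0,"wz":0,"dx":0,"dy":0,"dz":-0.01,"hand":1},{"wx":0,"wy":0,"wz":0,"dx":0,"dy":0,"dz":0,"hand":1},{"wx":0,"wy":0,"wz":0,"dx":0,"dy":0,"dz":0,"hand":1},{"wx":0,"wy":0,"wz":0,"dx":0,"dy":0,"dz":0,"hand":1}]'
```

```text
clock: 30.58
tool_pos: [0.5698, 0.026, 0.0448]
eef_rot: [0.673, 0.739, -0.001, -0.001]
contact_force: [0.2, -0.3, -0.2]
opening: 0.567
finger_force: 15.0
clock: 31.0
tool_pos: [0.5705, 0.0261, 0.0201]
eef_rot: [0.673, 0.739, -0.0, -0.0]
contact_force: [0.5, -1.2, -1.1]
opening: 0.565
finger_force: 15.0
clock: 31.33
tool_pos: [0.5708, 0.0261, 0.0182]
eef_rot: [0.673, 0.739, 0.0, 0.0]
contact_force: [-0.6, 0.4, 0.2]
opening: 0.564
finger_force: 15.0
```

```bash
python3 -m jog '[{"wx":0,"wy":0,"wz":0,"dx":0,"dy":0,"dz":-0.006,"hand":1},{"wx":0,"wy":0,"wz":0,"dx":0,"dy":0,"dz":0,"hand":1},{"wx":0,"wy":0,"wz":0,"dx":0,"dy":0,"dz":0,"hand":1}]' && python3 -m jog '[{"wx":0,"wy":0,"wz":0,"dx":0,"dy":0,"dz":0,"hand":0},{"wx":0,"wy":0,"wz":0,"dx":0,"dy":0,"dz":0,"hand":0},{"wx":0,"wy":0,"wz":0,"dx":0,"dy":0,"dz":0,"hand":0},{"wx":0,"wy":0,"wz":0,"dx":0,"dy":0,"dz":0,"hand":0},{"wx":0,"wy":0,"wz":0,"dx":0,"dy":0,"dz":0,"hand":0}]' && python3 -m jog '[{"wx":0,"wy":0,"wz":0,"dx":0,"dy":0,"dz":0.02,"hand":0},{"wx":0,"wy":0,"wz":0,"dx":0,"dy":0,"dz":0.1,"hand":0},{"wx":0,"wy":0,"wz":0,"dx":0,"dy":0,"dz":0.15,"hand":0},{"wx":0,"wy":0,"wz":0,"dx":0,"dy":0,"dz":0.15,"hand":0},{"wx":0,"wy":0,"wz":0,"dx":0,"dy":0,"dz":0.146,"hand":0}]' && python3 -m jog '[{"wx":0,"wy":0,"wz":-0.0604,"dx":-0.02,"dy":0.06,"dz":0,"hand":0},{"wx":0,"wy":0,"wz":-0.0604,"dx":-0.02,"dy":0.075,"dz":0,"hand":0},{"wx":0,"wy":0,"wz":-0.0604,"dx":-0.02,"dy":0.075,"dz":0,"hand":0},{"wx":0,"wy":0,"wz":-0.0604,"dx":-0.02,"dy":0.075,"dz":0,"hand":0},{"wx":0,"wy":0,"wz":-0.0604,"dx":-0.02,"dy":0.075,"dz":0,"hand":0}]' && python3 -m jog '[{"wx":0,"wy":0,"wz":-0.0604,"dx":-0.02,"dy":0.075,"dz":0,"hand":0},{"wx":0,"wy":0,"wz":-0.0604,"dx":-0.02,"dy":0.075,"dz":0,"hand":0},{"wx":0,"wy":0,"wz":-0.0604,"dx":-0.02,"dy":0.075,"dz":0,"hand":0},{"wx":0,"wy":0,"wz":-0.0604,"dx":-0.02,"dy":0.075,"dz":0,"hand":0},{"wx":0,"wy":0,"wz":-0.0604,"dx":-0.02,"dy":0.075,"dz":0,"hand":0}]' && python3 -m jog '[{"wx":0,"wy":0,"wz":-0.0604,"dx":-0.02,"dy":0.075,"dz":0,"hand":0},{"wx":0,"wy":0,"wz":-0.0604,"dx":-0.02,"dy":0.075,"dz":0,"hand":0},{"wx":0,"wy":0,"wz":-0.0604,"dx":-0.029,"dy":0.067,"dz":0,"hand":0},{"wx":0,"wy":0,"wz":0,"dx":0,"dy":0,"dz":0,"hand":0},{"wx":0,"wy":0,"wz":0,"dx":0,"dy":0,"dz":0,"hand":0}]' && python3 -m jog '[{"wx":0,"wy":0,"wz":0,"dx":0,"dy":0,"dz":0,"hand":0},{"wx":0,"wy":0,"wz":0,"dx":0,"dy":0,"dz":0,"hand":0},{"wx":0,"wy":0,"wz":0,"dx":0,"dy":0,"dz":0,"hand":0},{"wx":0,"wy":0,"wz":0,"dx":0,"dy":0,"dz":0,"hand":0}]'
python3 - <<'E'
from h import *
im=r.snapshot('wrist');c=r.camera_info('wrist');s=r.get_state(); print(s['clock'],s['tool_pos'].round(4),s['q'].round(2)); cv2.imwrite('pics/w9.png',im[...,::-1])
for d in r.masks_of('wrist','column')[:2]:
    x,i=fit(c,d['region'],verts(.052,.052,.006,.096,True),rnd=True); print('column',round(float(d['p']),2),x.round(4),round(i,3))
im=r.snapshot('top');c=r.camera_info('top'); cv2.imwrite('pics/t9.png',im[...,::-1])
for q,V,rd in(('puck',verts(.052,.052,.04,.07,True),True),('spacer',verts(.05,.05,.03,.035),False)):
  for d in r.masks_of('top',q)[:2]:
    x,i=fit(c,d['region'],V,rnd=rd); print(q,round(float(d['p']),2),x.round(4),round(i,3))
E
```

```text
clock: 31.58
tool_pos: [0.5705, 0.026, 0.0164]
eef_rot: [0.673, 0.739, 0.0, 0.0]
contact_force: [-0.2, 0.6, -0.7]
opening: 0.566
finger_force: 15.0
clock: 32.0
tool_pos: [0.5705, 0.0261, 0.0164]
eef_rot: [0.673, 0.739, 0.0, 0.0]
contact_force: [0.3, 0.5, 0.1]
opening: 0.925
finger_force: 0.0
clock: 32.42
tool_pos: [0.57, 0.0261, 0.1597]
eef_rot: [0.673, 0.739, -0.0, -0.0]
contact_force: [0.7, 0.6, -0.5]
opening: 0.999
finger_force: 0.0
clock: 32.83
tool_pos: [0.5451, 0.1168, 0.1584]
eef_rot: [0.864, 0.503, 0.0, 0.0]
contact_force: [-0.5, 0.9, 0.3]
opening: 1.002
finger_force: 0.0
clock: 33.25
tool_pos: [0.52, 0.2109, 0.1583]
eef_rot: [0.975, 0.223, 0.0, -0.0]
contact_force: [0.6, 0.2, -0.1]
opening: 1.004
finger_force: 0.0
clock: 33.67
tool_pos: [0.5027, 0.2648, 0.158]
eef_rot: [0.999, 0.05, -0.0, 0.0]
contact_force: [0.5, -0.6, -0.7]
opening: 1.001
finger_force: 0.0
clock: 34.0
tool_pos: [0.5038, 0.2627, 0.1579]
eef_rot: [0.999, 0.046, -0.0, 0.0]
contact_force: [0.5, 0.3, 0.6]
opening: 1.002
finger_force: 0.0
34.05 [0.5037 0.263  0.1579] [-0.53  0.72 -0.05  1.82  0.06  0.6  -2.1 ]
column 0.94 [0.5008 0.2662 0.0477] 0.971
puck 0.67 [ 0.4573 -0.2638  0.0395] 0.933
spacer 0.73 [0.5701 0.0322 0.0773] 0.913
```

View pics/t9.png

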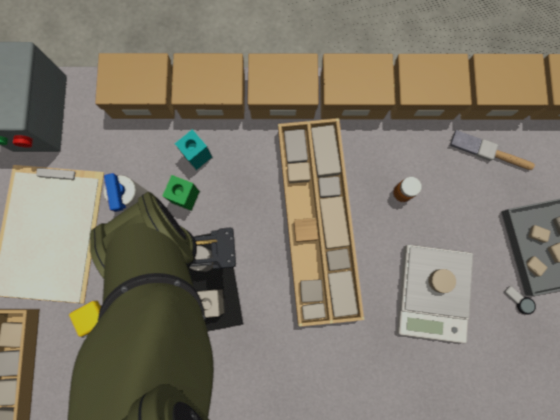

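The puck sits centred on the pan at (443,281) and the spacer is in the gap at (305,230). Next I'll regrip the column, aligned as when I released it.

```bash
python3 -m jog '[{"wx":0,"wy":0,"wz":0,"dx":0,"dy":0.004,"dz":-0.12,"hand":0},{"wx":0,"wy":0,"wz":0,"dx":0,"dy":0,"dz":-0.12,"hand":0},{"wx":0,"wy":0,"wz":0,"dx":0,"dy":0,"dz":-0.1,"hand":0},{"wx":0,"wy":0,"wz":0,"dx":0,"dy":0,"dz":-0.058,"hand":0},{"wx":0,"wy":0,"wz":0,"dx":0,"dy":0,"dz":0,"hand":0}]' && python3 -m jog '[{"wx":0,"wy":0,"wz":0,"dx":0,"dy":0,"dz":0,"hand":0},{"wx":0,"wy":0,"wz":0,"dx":0,"dy":0,"dz":0,"hand":0},{"wx":0,"wy":0,"wz":0,"dx":0,"dy":0,"dz":0,"hand":0}]' && python3 -m jog '[{"wx":0,"wy":0,"wz":0,"dx":0,"dy":0,"dz":0,"hand":1},{"wx":0,"wy":0,"wz":0,"dx":0,"dy":0,"dz":0,"hand":1},{"wx":0,"wy":0,"wz":0,"dx":0,"dy":0,"dz":0,"hand":1},{"wx":0,"wy":0,"wz":0,"dx":0,"dy":0,"dz":0,"hand":1},{"wx":0,"wy":0,"wz":0,"dx":0,"dy":0,"dz":0,"hand":1}]' 40 && python3 -m jog '[{"wx":0,"wy":0,"wz":0,"dx":0,"dy":0,"dz":0,"hand":1},{"wx":0,"wy":0,"wz":0,"dx":0,"dy":0,"dz":0,"hand":1},{"wx":0,"wy":0,"wz":0,"dx":0,"dy":0,"dz":0,"hand":1},{"wx":0,"wy":0,"wz":0,"dx":0,"dy":0,"dz":0,"hand":1},{"wx":0,"wy":0,"wz":0,"dx":0,"dy":0,"dz":0,"hand":1}]'
```

```text
clock: 34.67
tool_pos: [0.5013, 0.2641, 0.0554]
eef_rot: [0.999, 0.047, -0.003, 0.001]
contact_force: [-0.1, -0.1, 0.2]
opening: 1.0
finger_force: 0.0
clock: 34.92
tool_pos: [0.5042, 0.2656, 0.0597]
eef_rot: [0.999, 0.047, 0.001, -0.001]
contact_force: [0.5, 0.1, 0.0]
opening: 1.002
finger_force: 0.0
clock: 35.33
tool_pos: [0.5033, 0.2651, 0.0585]
eef_rot: [0.999, 0.047, 0.0, -0.0]
contact_force: [0.7, 0.2, -0.1]
opening: 0.643
finger_force: 0.0
clock: 35.75
tool_pos: [0.5033, 0.2646, 0.0585]
eef_rot: [0.999, 0.047, -0.0, 0.0]
contact_force: [0.4, -1.6, 2.7]
opening: 0.584
finger_force: 40.0
```

```bash
python3 -m jog '[{"wx":0,"wy":0,"wz":0,"dx":0,"dy":0,"dz":0.02,"hand":1},{"wx":0,"wy":0,"wz":0,"dx":0,"dy":0,"dz":0.04,"hand":1},{"wx":0,"wy":0,"wz":0,"dx":0,"dy":0,"dz":0.08,"hand":1},{"wx":0,"wy":0,"wz":0,"dx":0,"dy":0,"dz":0.1,"hand":1},{"wx":0,"wy":0,"wz":0,"dx":0,"dy":0,"dz":0.08,"hand":1}]' && python3 -m jog '[{"wx":0,"wy":0,"wz":0,"dx":0.03,"dy":-0.05,"dz":0.04,"hand":1},{"wx":0,"wy":0,"wz":0,"dx":0.08,"dy":-0.14,"dz":0,"hand":1},{"wx":0,"wy":0,"wz":0,"dx":0.08,"dy":-0.14,"dz":0,"hand":1},{"wx":0,"wy":0,"wz":0,"dx":0.08,"dy":-0.14,"dz":0,"hand":1},{"wx":0,"wy":0,"wz":0,"dx":0.08,"dy":-0.14,"dz":0,"hand":1}]' && python3 -m jog '[{"wx":0,"wy":0,"wz":0,"dx":0.08,"dy":-0.14,"dz":0,"hand":1},{"wx":0,"wy":0,"wz":0,"dx":0.06,"dy":-0.1,"dz":0,"hand":1},{"wx":0,"wy":0,"wz":0,"dx":0.03,"dy":-0.055,"dz":0,"hand":1},{"wx":0,"wy":0,"wz":0,"dx":0,"dy":0,"dz":0,"hand":1},{"wx":0,"wy":0,"wz":0,"dx":0,"dy":0,"dz":0,"hand":1}]' && python3 -m jog '[{"wx":0,"wy":0,"wz":0,"dx":0,"dy":0,"dz":0,"hand":1},{"wx":0,"wy":0,"wz":0,"dx":0,"dy":0,"dz":0,"hand":1},{"wx":0,"wy":0,"wz":0,"dx":0,"dy":0,"dz":0,"hand":1},{"wx":0,"wy":0,"wz":0,"dx":0,"dy":0,"dz":0,"hand":1},{"wx":0,"wy":0,"wz":0,"dx":0,"dy":0,"dz":0,"hand":1}]'
python3 - <<'E'
from h import *
im=r.snapshot('wrist');s=r.get_state(); print(s['clock'],s['tool_pos'].round(4)); cv2.imwrite('pics/w10.png',im[...,::-1])
E
```

```text
clock: 36.17
tool_pos: [0.5029, 0.2655, 0.1398]
eef_rot: [0.999, 0.047, -0.0, -0.0]
contact_force: [0.4, 1.0, -5.1]
opening: 0.581
finger_force: 40.0
clock: 36.58
tool_pos: [0.591, 0.1113, 0.1488]
eef_rot: [0.999, 0.047, -0.0, -0.0]
contact_force: [0.5, 0.5, -5.2]
opening: 0.581
finger_force: 40.0
clock: 37.0
tool_pos: [0.6327, 0.0388, 0.1482]
eef_rot: [0.999, 0.046, -0.001, -0.0]
contact_force: [-0.5, 0.8, -4.0]
opening: 0.581
finger_force: 40.0
clock: 37.42
tool_pos: [0.633, 0.0397, 0.1484]
eef_rot: [0.999, 0.048, -0.0, -0.0]
contact_force: [0.2, 0.1, -4.8]
opening: 0.581
finger_force: 40.0
37.4667 [0.6331 0.0394 0.1484]
```

View pics/w10.png

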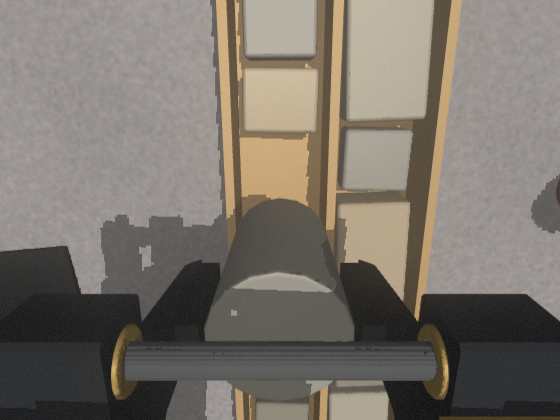

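The column is upright in the grip over its place, and the lane below it is free. I'll lower it.

```bash
python3 -m jog '[{"wx":0,"wy":0,"wz":0,"dx":0,"dy":0,"dz":-0.05,"hand":1},{"wx":0,"wy":0,"wz":0,"dx":0,"dy":0,"dz":-0.07,"hand":1},{"wx":0,"wy":0,"wz":0,"dx":0,"dy":0,"dz":-0.07,"hand":1},{"wx":0,"wy":0,"wz":0,"dx":0,"dy":0,"dz":-0.06,"hand":1},{"wx":0,"wy":0,"wz":0,"dx":0,"dy":0,"dz":-0.04,"hand":1}]' && python3 -m jog '[{"wx":0,"wy":0,"wz":0,"dx":0,"dy":0,"dz":-0.03,"hand":1},{"wx":0,"wy":0,"wz":0,"dx":0,"dy":0,"dz":-0.02,"hand":1},{"wx":0,"wy":0,"wz":0,"dx":0,"dy":0,"dz":-0.01,"hand":1},{"wx":0,"wy":0,"wz":0,"dx":0,"dy":0,"dz":0,"hand":1},{"wx":0,"wy":0,"wz":0,"dx":0,"dy":0,"dz":0,"hand":1}]' && python3 -m jog '[{"wx":0,"wy":0,"wz":0,"dx":0,"dy":0,"dz":0,"hand":1},{"wx":0,"wy":0,"wz":0,"dx":0,"dy":0,"dz":-0.006,"hand":1},{"wx":0,"wy":0,"wz":0,"dx":0,"dy":0,"dz":0,"hand":1},{"wx":0,"wy":0,"wz":0,"dx":0,"dy":0,"dz":0,"hand":1},{"wx":0,"wy":0,"wz":0,"dx":0,"dy":0,"dz":0,"hand":1}]'
```

```text
clock: 37.88
tool_pos: [0.632, 0.0387, 0.0733]
eef_rot: [0.999, 0.047, -0.002, 0.0]
contact_force: [-1.3, 0.3, -4.5]
opening: 0.585
finger_force: 40.0
clock: 38.3
tool_pos: [0.6337, 0.0389, 0.0614]
eef_rot: [0.999, 0.047, 0.001, 0.0]
contact_force: [0.3, -0.6, -3.7]
opening: 0.582
finger_force: 40.0
clock: 38.72
tool_pos: [0.6333, 0.0389, 0.0595]
eef_rot: [0.999, 0.047, 0.0, 0.0]
contact_force: [0.2, -0.4, -5.0]
opening: 0.581
finger_force: 40.0
```

Another 2 mm down to contact, then release and go to the block at (0.4058, 0.2453).

```bash
python3 -m jog '[{"wx":0,"wy":0,"wz":0,"dx":0,"dy":0,"dz":-0.005,"hand":1},{"wx":0,"wy":0,"wz":0,"dx":0,"dy":0,"dz":-0.003,"hand":1},{"wx":0,"wy":0,"wz":0,"dx":0,"dy":0,"dz":0,"hand":1},{"wx":0,"wy":0,"wz":0,"dx":0,"dy":0,"dz":0,"hand":1}]' && python3 -m jog '[{"wx":0,"wy":0,"wz":0,"dx":0,"dy":0,"dz":0,"hand":0},{"wx":0,"wy":0,"wz":0,"dx":0,"dy":0,"dz":0,"hand":0},{"wx":0,"wy":0,"wz":0,"dx":0,"dy":0,"dz":0,"hand":0},{"wx":0,"wy":0,"wz":0,"dx":0,"dy":0,"dz":0,"hand":0},{"wx":0,"wy":0,"wz":0,"dx":0,"dy":0,"dz":0,"hand":0}]' && python3 -m jog '[{"wx":0,"wy":0,"wz":0,"dx":0,"dy":0,"dz":0.02,"hand":0},{"wx":0,"wy":0,"wz":0,"dx":0,"dy":0,"dz":0.1,"hand":0},{"wx":0,"wy":0,"wz":0,"dx":0,"dy":0,"dz":0.15,"hand":0},{"wx":0,"wy":0,"wz":0,"dx":-0.05,"dy":0.04,"dz":0.13,"hand":0},{"wx":0,"wy":0,"wz":0,"dx":-0.11,"dy":0.1,"dz":0,"hand":0}]' && python3 -m jog '[{"wx":0,"wy":0,"wz":0,"dx":-0.11,"dy":0.1,"dz":0,"hand":0},{"wx":0,"wy":0,"wz":0,"dx":-0.11,"dy":0.1,"dz":0,"hand":0},{"wx":0,"wy":0,"wz":0,"dx":-0.11,"dy":0.1,"dz":0,"hand":0},{"wx":0,"wy":0,"wz":0,"dx":-0.11,"dy":0.1,"dz":0,"hand":0},{"wx":0,"wy":0,"wz":0,"dx":-0.11,"dy":0.1,"dz":0,"hand":0}]' && python3 -m jog '[{"wx":0,"wy":0,"wz":0,"dx":-0.11,"dy":0.1,"dz":0,"hand":0},{"wx":0,"wy":0,"wz":0,"dx":-0.06,"dy":0.06,"dz":0,"hand":0},{"wx":0,"wy":0,"wz":0,"dx":-0.03,"dy":0.026,"dz":0,"hand":0},{"wx":0,"wy":0,"wz":0,"dx":0,"dy":0,"dz":0,"hand":0},{"wx":0,"wy":0,"wz":0,"dx":0,"dy":0,"dz":0,"hand":0}]' && python3 -m jog '[{"wx":0,"wy":0,"wz":0,"dx":0,"dy":0,"dz":0,"hand":0},{"wx":0,"wy":0,"wz":0,"dx":0,"dy":0,"dz":0,"hand":0},{"wx":0,"wy":0,"wz":0,"dx":0,"dy":0,"dz":0,"hand":0},{"wx":0,"wy":0,"wz":0,"dx":0,"dy":0,"dz":0,"hand":0},{"wx":0,"wy":0,"wz":0,"dx":0,"dy":0,"dz":0,"hand":0}]'
python3 - <<'E'
from h import *
im=r.snapshot('wrist');c=r.camera_info('wrist');s=r.get_state(); print(s['clock'],s['tool_pos'].round(4))
for d in r.masks_of('wrist','block')[:2]:
    x,i=fit(c,d['region'],verts(.052,.052,.006,.096)); print('block',round(float(d['p']),2),x.round(4),round(i,3))
E
```

```text
clock: 39.05
tool_pos: [0.6334, 0.0388, 0.0575]
eef_rot: [0.999, 0.047, 0.0, 0.0]
contact_force: [-0.4, -0.4, -2.8]
opening: 0.58
finger_force: 40.0
clock: 39.47
tool_pos: [0.6335, 0.0389, 0.0576]
eef_rot: [0.999, 0.047, 0.0, -0.0]
contact_force: [-0.3, -0.4, -0.3]
opening: 0.932
finger_force: 0.0
clock: 39.88
tool_pos: [0.6008, 0.0699, 0.164]
eef_rot: [0.999, 0.043, 0.008, 0.001]
contact_force: [0.8, 1.8, -0.9]
opening: 1.003
finger_force: 0.0
clock: 40.3
tool_pos: [0.4546, 0.1998, 0.158]
eef_rot: [0.999, 0.047, 0.0, -0.0]
contact_force: [0.4, 0.5, -1.0]
opening: 1.001
finger_force: 0.0
clock: 40.72
tool_pos: [0.4068, 0.2448, 0.1577]
eef_rot: [0.999, 0.047, 0.001, 0.0]
contact_force: [0.5, -0.4, -0.1]
opening: 1.004
finger_force: 0.0
clock: 41.13
tool_pos: [0.4062, 0.2448, 0.1573]
eef_rot: [0.999, 0.046, 0.0, 0.0]
contact_force: [-0.8, 0.7, -0.2]
opening: 1.002
finger_force: 0.0
41.1833 [0.4061 0.245  0.1573]
block 0.84 [ 0.4608  0.4238 -0.3349] 0.984
block 0.63 [0.4051 0.247  0.0894] 0.985
```

```bash
python3 -m jog '[{"wx":0,"wy":0,"wz":0,"dx":0,"dy":0,"dz":-0.12,"hand":0},{"wx":0,"wy":0,"wz":0,"dx":0,"dy":0,"dz":-0.12,"hand":0},{"wx":0,"wy":0,"wz":0,"dx":0,"dy":0,"dz":-0.1,"hand":0},{"wx":0,"wy":0,"wz":0,"dx":0,"dy":0,"dz":-0.057,"hand":0},{"wx":0,"wy":0,"wz":0,"dx":0,"dy":0,"dz":0,"hand":0}]' && python3 -m jog '[{"wx":0,"wy":0,"wz":0,"dx":0,"dy":0,"dz":0,"hand":0},{"wx":0,"wy":0,"wz":0,"dx":0,"dy":0,"dz":0,"hand":0},{"wx":0,"wy":0,"wz":0,"dx":0,"dy":0,"dz":0,"hand":0}]' && python3 -m jog '[{"wx":0,"wy":0,"wz":0,"dx":0,"dy":0,"dz":0,"hand":1},{"wx":0,"wy":0,"wz":0,"dx":0,"dy":0,"dz":0,"hand":1},{"wx":0,"wy":0,"wz":0,"dx":0,"dy":0,"dz":0,"hand":1},{"wx":0,"wy":0,"wz":0,"dx":0,"dy":0,"dz":0,"hand":1},{"wx":0,"wy":0,"wz":0,"dx":0,"dy":0,"dz":0,"hand":1}]' 40 && python3 -m jog '[{"wx":0,"wy":0,"wz":0,"dx":0,"dy":0,"dz":0,"hand":1},{"wx":0,"wy":0,"wz":0,"dx":0,"dy":0,"dz":0,"hand":1},{"wx":0,"wy":0,"wz":0,"dx":0,"dy":0,"dz":0,"hand":1},{"wx":0,"wy":0,"wz":0,"dx":0,"dy":0,"dz":0,"hand":1},{"wx":0,"wy":0,"wz":0,"dx":0,"dy":0,"dz":0,"hand":1}]'
```

```text
clock: 41.65
tool_pos: [0.4044, 0.2445, 0.0556]
eef_rot: [0.999, 0.047, -0.002, 0.001]
contact_force: [0.2, -0.0, -0.3]
opening: 1.001
finger_force: 0.0
clock: 41.9
tool_pos: [0.4065, 0.2457, 0.0592]
eef_rot: [0.999, 0.047, 0.001, -0.001]
contact_force: [0.5, 0.4, 0.0]
opening: 1.003
finger_force: 0.0
clock: 42.32
tool_pos: [0.4058, 0.2454, 0.0583]
eef_rot: [0.999, 0.047, 0.0, -0.0]
contact_force: [0.1, 0.4, -0.5]
opening: 0.645
finger_force: 0.0
clock: 42.73
tool_pos: [0.4058, 0.2451, 0.0582]
eef_rot: [0.999, 0.047, 0.0, 0.0]
contact_force: [0.1, -2.2, 2.5]
opening: 0.589
finger_force: 40.0
```

```bash
python3 -m jog '[{"wx":0,"wy":0,"wz":0,"dx":0,"dy":0,"dz":0.02,"hand":1},{"wx":0,"wy":0,"wz":0,"dx":0,"dy":0,"dz":0.04,"hand":1},{"wx":0,"wy":0,"wz":0,"dx":0,"dy":0,"dz":0.08,"hand":1},{"wx":0,"wy":0,"wz":0,"dx":0,"dy":0,"dz":0.1,"hand":1},{"wx":0,"wy":0,"wz":0,"dx":0,"dy":0,"dz":0.08,"hand":1}]' && python3 -m jog '[{"wx":0,"wy":0,"wz":0,"dx":0.03,"dy":-0.07,"dz":0.04,"hand":1},{"wx":0,"wy":0,"wz":0,"dx":0.06,"dy":-0.13,"dz":0,"hand":1},{"wx":0,"wy":0,"wz":0,"dx":0.06,"dy":-0.13,"dz":0,"hand":1},{"wx":0,"wy":0,"wz":0,"dx":0.06,"dy":-0.13,"dz":0,"hand":1},{"wx":0,"wy":0,"wz":0,"dx":0.06,"dy":-0.13,"dz":0,"hand":1}]' && python3 -m jog '[{"wx":0,"wy":0,"wz":0,"dx":0.06,"dy":-0.13,"dz":0,"hand":1},{"wx":0,"wy":0,"wz":0,"dx":0.05,"dy":-0.1,"dz":0,"hand":1},{"wx":0,"wy":0,"wz":0,"dx":0.03,"dy":-0.05,"dz":0,"hand":1},{"wx":0,"wy":0,"wz":0,"dx":0,"dy":0,"dz":0,"hand":1},{"wx":0,"wy":0,"wz":0,"dx":0,"dy":0,"dz":0,"hand":1}]' && python3 -m jog '[{"wx":0,"wy":0,"wz":0,"dx":0,"dy":0,"dz":0,"hand":1},{"wx":0,"wy":0,"wz":0,"dx":0,"dy":0,"dz":0,"hand":1},{"wx":0,"wy":0,"wz":0,"dx":0,"dy":0,"dz":0,"hand":1},{"wx":0,"wy":0,"wz":0,"dx":0,"dy":0,"dz":0,"hand":1},{"wx":0,"wy":0,"wz":0,"dx":0,"dy":0,"dz":0,"hand":1}]'
python3 - <<'E'
from h import *
im=r.snapshot('wrist');s=r.get_state(); print(s['clock'],s['tool_pos'].round(4)); cv2.imwrite('pics/w11.png',im[...,::-1])
E
```

```text
clock: 43.15
tool_pos: [0.4051, 0.2452, 0.1394]
eef_rot: [0.999, 0.047, -0.001, 0.0]
contact_force: [0.5, -0.1, -7.2]
opening: 0.585
finger_force: 40.0
clock: 43.57
tool_pos: [0.4729, 0.0963, 0.1485]
eef_rot: [0.999, 0.047, -0.001, 0.0]
contact_force: [0.1, -0.2, -7.8]
opening: 0.586
finger_force: 40.0
clock: 43.98
tool_pos: [0.5078, 0.0267, 0.1481]
eef_rot: [0.999, 0.046, -0.001, 0.0]
contact_force: [-0.6, 0.2, -6.6]
opening: 0.587
finger_force: 40.0
clock: 44.4
tool_pos: [0.508, 0.0285, 0.1481]
eef_rot: [0.999, 0.048, -0.0, -0.0]
contact_force: [-0.6, -0.1, -7.4]
opening: 0.589
finger_force: 40.0
44.45 [0.5081 0.0283 0.1481]
```

View pics/w11.png

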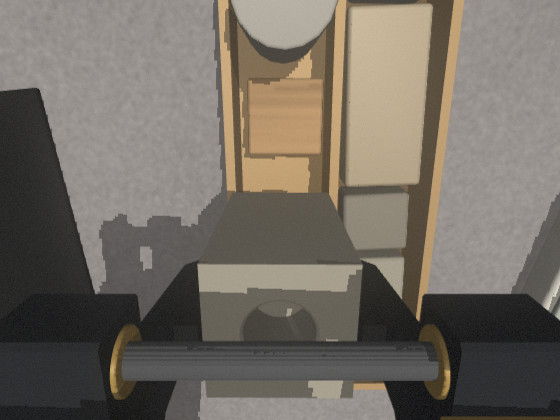

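The block is upright above its place. The spacer lies flat in the gap at (285,117), with the column behind it. I'll lower the block.

```bash
python3 -m jog '[{"wx":0,"wy":0,"wz":0,"dx":0,"dy":0,"dz":-0.05,"hand":1},{"wx":0,"wy":0,"wz":0,"dx":0,"dy":0,"dz":-0.07,"hand":1},{"wx":0,"wy":0,"wz":0,"dx":0,"dy":0,"dz":-0.07,"hand":1},{"wx":0,"wy":0,"wz":0,"dx":0,"dy":0,"dz":-0.06,"hand":1},{"wx":0,"wy":0,"wz":0,"dx":0,"dy":0,"dz":-0.04,"hand":1}]' && python3 -m jog '[{"wx":0,"wy":0,"wz":0,"dx":0,"dy":0,"dz":-0.03,"hand":1},{"wx":0,"wy":0,"wz":0,"dx":0,"dy":0,"dz":-0.02,"hand":1},{"wx":0,"wy":0,"wz":0,"dx":0,"dy":0,"dz":-0.01,"hand":1},{"wx":0,"wy":0,"wz":0,"dx":0,"dy":0,"dz":0,"hand":1},{"wx":0,"wy":0,"wz":0,"dx":0,"dy":0,"dz":0,"hand":1}]' && python3 -m jog '[{"wx":0,"wy":0,"wz":0,"dx":0,"dy":0,"dz":0,"hand":1},{"wx":0,"wy":0,"wz":0,"dx":0,"dy":0,"dz":-0.006,"hand":1},{"wx":0,"wy":0,"wz":0,"dx":0,"dy":0,"dz":0,"hand":1},{"wx":0,"wy":0,"wz":0,"dx":0,"dy":0,"dz":0,"hand":1},{"wx":0,"wy":0,"wz":0,"dx":0,"dy":0,"dz":0,"hand":1}]'
```

```text
clock: 44.87
tool_pos: [0.5079, 0.028, 0.0744]
eef_rot: [0.999, 0.047, -0.001, 0.0]
contact_force: [-1.0, -0.2, -5.6]
opening: 0.584
finger_force: 40.0
clock: 45.28
tool_pos: [0.5087, 0.0279, 0.061]
eef_rot: [0.999, 0.047, 0.0, 0.0]
contact_force: [0.6, -0.4, -7.2]
opening: 0.586
finger_force: 40.0
clock: 45.7
tool_pos: [0.5083, 0.0278, 0.0592]
eef_rot: [0.999, 0.047, 0.0, 0.0]
contact_force: [0.1, -0.0, -6.9]
opening: 0.585
finger_force: 40.0
```

```bash
python3 -m jog '[{"wx":0,"wy":0,"wz":0,"dx":0,"dy":0,"dz":-0.005,"hand":1},{"wx":0,"wy":0,"wz":0,"dx":0,"dy":0,"dz":-0.004,"hand":1},{"wx":0,"wy":0,"wz":0,"dx":0,"dy":0,"dz":0,"hand":1},{"wx":0,"wy":0,"wz":0,"dx":0,"dy":0,"dz":0,"hand":1}]' && python3 -m jog '[{"wx":0,"wy":0,"wz":0,"dx":0,"dy":0,"dz":0,"hand":0},{"wx":0,"wy":0,"wz":0,"dx":0,"dy":0,"dz":0,"hand":0},{"wx":0,"wy":0,"wz":0,"dx":0,"dy":0,"dz":0,"hand":0},{"wx":0,"wy":0,"wz":0,"dx":0,"dy":0,"dz":0,"hand":0},{"wx":0,"wy":0,"wz":0,"dx":0,"dy":0,"dz":0,"hand":0}]' && python3 -m jog '[{"wx":0,"wy":0,"wz":0,"dx":0,"dy":0,"dz":0.02,"hand":0},{"wx":0,"wy":0,"wz":0,"dx":0,"dy":0,"dz":0.1,"hand":0},{"wx":0,"wy":0,"wz":0,"dx":0,"dy":0,"dz":0.15,"hand":0},{"wx":0,"wy":0,"wz":0,"dx":0,"dy":0,"dz":0.15,"hand":0},{"wx":0,"wy":0,"wz":0,"dx":0,"dy":0,"dz":0.15,"hand":0}]' && python3 -m jog '[{"wx":0,"wy":0,"wz":0,"dx":0,"dy":0,"dz":0.15,"hand":0},{"wx":0,"wy":0,"wz":0,"dx":-0.1,"dy":0,"dz":0.1,"hand":0},{"wx":0,"wy":0,"wz":0,"dx":-0.1,"dy":0,"dz":0.05,"hand":0},{"wx":0,"wy":0,"wz":0,"dx":0,"dy":0,"dz":0,"hand":0},{"wx":0,"wy":0,"wz":0,"dx":0,"dy":0,"dz":0,"hand":0}]' && python3 -m jog '[{"wx":0,"wy":0,"wz":0,"dx":0,"dy":0,"dz":0,"hand":0},{"wx":0,"wy":0,"wz":0,"dx":0,"dy":0,"dz":0,"hand":0},{"wx":0,"wy":0,"wz":0,"dx":0,"dy":0,"dz":0,"hand":0},{"wx":0,"wy":0,"wz":0,"dx":0,"dy":0,"dz":0,"hand":0},{"wx":0,"wy":0,"wz":0,"dx":0,"dy":0,"dz":0,"hand":0}]'
python3 - <<'E'
from h import *
im=r.snapshot('wrist');c=r.camera_info('wrist');s=r.get_state(); print(s['clock'],s['tool_pos'].round(4)); cv2.imwrite('pics/w12.png',im[...,::-1])
for q,V,rd in(('block',*SH['block']),('column',*SH['column']),('spacer',verts(.05,.05,.03,.035),False),('puck',verts(.052,.052,.04,.07,True),True)):
  for d in r.masks_of('wrist',q)[:2]:
    x,i=fit(c,d['region'],V,rnd=rd); print(q,round(float(d['p']),2),x.round(4),round(i,3))
E
```

```text
clock: 46.03
tool_pos: [0.5084, 0.0278, 0.0572]
eef_rot: [0.999, 0.047, 0.0, 0.0]
contact_force: [-1.3, -1.0, -0.1]
opening: 0.585
finger_force: 40.0
clock: 46.45
tool_pos: [0.5085, 0.0278, 0.0569]
eef_rot: [0.999, 0.047, 0.0, 0.0]
contact_force: [0.7, 0.4, -0.7]
opening: 0.944
finger_force: 0.0
clock: 46.87
tool_pos: [0.5077, 0.0277, 0.2011]
eef_rot: [0.999, 0.047, -0.0, 0.0]
contact_force: [0.7, -0.1, -0.3]
opening: 1.002
finger_force: 0.0
clock: 47.28
tool_pos: [0.4577, 0.0277, 0.2755]
eef_rot: [0.999, 0.047, 0.001, 0.0]
contact_force: [0.8, 0.3, -0.2]
opening: 1.004
finger_force: 0.0
clock: 47.7
tool_pos: [0.4584, 0.0278, 0.2738]
eef_rot: [0.999, 0.047, -0.0, 0.0]
contact_force: [-0.4, -0.6, 0.5]
opening: 1.004
finger_force: 0.0
47.75 [0.4584 0.0279 0.2739]
block 0.93 [0.5081 0.0298 0.0922] 0.975
column 0.65 [ 0.6248  0.0407 -0.0667] 0.936
column 0.51 [ 0.6532 -0.1747  0.3486] 0.92
spacer 0.95 [0.5689 0.0331 0.0974] 0.963
puck 0.57 [ 0.5265  0.2564 -0.3257] 0.165
puck 0.56 [ 0.454  -0.2633  0.1439] 0.967
```

View pics/w12.png

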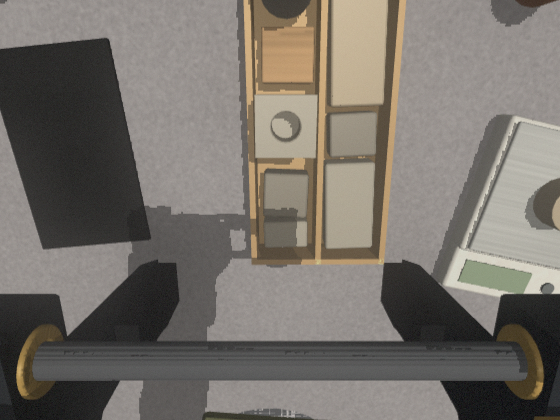

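The block stands at (285,125), the spacer lies flat at (286,53), the column is behind it at the top edge of the picture, and the puck is on the pan. The fits match the start positions, except the column, which is cut off here; its release pose matched its grasp pose within 1 mm. Handing in.

```bash
python3 -c "
from plant import r
print(r.finish_job())"
```

```text
the job is handed in; nothing more can be done
None
```

The job is handed in at about 48 s of the 136 s allowed: by my last measurements the puck is centred on the pan, the spacer lies flat in the gap, and the block and column stand back in their places, but `r.finish_job()` returned no verdict.

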